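Bench lamp on, then sort the engine parts

TASK

Get the bench ready and sort the stripped engine parts: first switch the lamp on with the push switch hidden under the front lip of its control head, pressing it fully up from below; then turn only the small inner knob on top of the head until its pointer line points at the long tick on the scale, without dragging the wide ring beneath it; then lay every connecting rod flat on the floor of the wide shallow tray and every valve cover on the floor of the narrow deep tray, not stacked. Leave the tape measure, the screwdriver and the grease tin where they are.

Things in the scene. Friction and masses are not known exactly. Their poses are not given: they have to be found in the camera images.
- lamp: Lamp bolted to the bench. Origin at bench height on the dials' axis; -x is its front, roughly towards the robot, z up. Foot: x -45 to 155, y +-85 mm, 16 mm high. Pedestal: x 0 to 110, y +-65 mm. On it the control head (see lip_edge), dials on top. Column 18 mm thick at x 125, z up to 375 mm, then a bent neck to an LED bar at x 160, y -20 to -220, z 490 mm (60 mm deep).
- lip_edge (a point): Middle of the lower front edge of the control head (lamp x -85, y 0, z 150 mm). The head is a plate 200 mm (x -85 to 115) by 180 mm (y +-90) and 16 mm thick, its top 166 mm above the bench; it overhangs the pedestal by 85 mm at the front: this is the lip. Axes as the lamp's.
- lamp_switch (a joint): Travel of the push switch under the lip, in m: 0 = off (down), 0.007 = fully pressed up. It needs about 3 N upwards all the way and stays where it is left, so it stays up when on; on counts above 0.005.
- switch_face (a point): Centre of the switch's underside, the face to press up: a white bar 22 mm (x) by 60 mm (y), 12 mm below a fixed black housing (30 by 80 by 28 mm) under the lip. Off: lamp x -58, y 0, z 110 mm (117 on). Its front edge is 16 mm behind the lip's. Free space below. A fingertip tilted 45 degrees, coming from the front and below, can press its front half clear of the lip. Axes as the lamp's.
- bright_knob (a joint): Angle of the small inner knob (brightness), rad, 0 to 4.0, growing clockwise from above. At 2.356 its pointer line points at the long tick, on the far side of the dial (lamp +x direction); within 0.15 rad of that is set. It starts 0.7 to 1.5 rad short of it. Friction 0.025 N m; it stays where it is left.
- knob_mid (a point): Centre of the inner knob, half-way up: an aluminium cylinder 30 mm in diameter, 33 mm high, standing on the ring's top (185 mm above the bench) up to 218 mm, vertical axis at lamp x 0, y 0. The black line on its top runs from the axis to its edge and is the pointer.
- colour_ring (a joint): Angle of the wide outer ring (light colour), rad, 0 to 4.0, clockwise from above. To be left as it is: it must not be turned by more than about 0.15 rad at any time. Friction 0.02 N m.
- ring_mark (a point): Outer end of the white mark on top of the outer ring, 28 mm from the dial axis. The ring is black, 72 mm in diameter and 15 mm high, top 185 mm above the bench, directly under the inner knob.
- rod_tray_floor (a point): Centre of the inner floor of the wide shallow steel tray (fixed to the bench) for the connecting rods. Outside 180 mm (x) by 280 mm (y), rim 24 mm above the bench; walls and floor 3 mm.
- cover_tray_floor (a point): Centre of the inner floor of the narrow deep steel tray (fixed to the bench) for the valve covers. Outside 130 mm (x) by 280 mm (y), rim 50 mm above the bench; walls and floor 3 mm.
- rod1_mid (a point): Centre of a steel connecting rod, half-way up (10 mm above what it lies on), x along it. 120 mm long, 20 mm thick: ring-shaped big end 44 mm across at x -38, small end 26 mm across at x +47, between them a straight beam 14 mm wide, 12 mm thick, x -19 to +37 mm, the place to grip. 0.28 kg. Starts flat on the bench; may be absent.
- rod2_mid (a point): Centre of a steel connecting rod, half-way up (10 mm above what it lies on), x along it. 120 mm long, 20 mm thick: ring-shaped big end 44 mm across at x -38, small end 26 mm across at x +47, between them a straight beam 14 mm wide, 12 mm thick, x -19 to +37 mm, the place to grip. 0.28 kg. Starts flat on the bench; may be absent.
- rod3_mid (a point): Centre of a steel connecting rod, half-way up (10 mm above what it lies on), x along it. 120 mm long, 20 mm thick: ring-shaped big end 44 mm across at x -38, small end 26 mm across at x +47, between them a straight beam 14 mm wide, 12 mm thick, x -19 to +37 mm, the place to grip. 0.28 kg. Starts flat on the bench; may be absent.
- cover1_mid (a point): Centre of an aluminium valve cover (half-way up, 16 mm above what it lies on). Flange 84 mm (x) by 58 mm (y), 6 mm thick, underneath; on it a box-shaped dome 62 mm (x) by 40 mm (y) up to 32 mm, to be gripped across its 40 mm. About 0.18 kg. Starts flange down on the bench; may be absent.
- cover2_mid (a point): Centre of an aluminium valve cover (half-way up, 16 mm above what it lies on). Flange 84 mm (x) by 58 mm (y), 6 mm thick, underneath; on it a box-shaped dome 62 mm (x) by 40 mm (y) up to 32 mm, to be gripped across its 40 mm. About 0.18 kg. Starts flange down on the bench; may be absent.
- cover3_mid (a point): Centre of an aluminium valve cover (half-way up, 16 mm above what it lies on). Flange 84 mm (x) by 58 mm (y), 6 mm thick, underneath; on it a box-shaped dome 62 mm (x) by 40 mm (y) up to 32 mm, to be gripped across its 40 mm. About 0.18 kg. Starts flange down on the bench; may be absent.
- tape: Red tape measure, 72 by 68 by 34 mm, a bystander near the lamp.
- screwdriver: Red-handled screwdriver 200 mm long lying beyond the work to the right, a bystander.
- grease: Grease tin 76 mm in diameter, 80 mm high, standing at the near right, a bystander.
Things that resemble listed ones, but are neither listed nor needed, are in the scene too. What is shaped like the part that bears rod2_mid but purple is not meant. What is shaped like the part that bears rod3_mid but red is not meant.

How it is judged:
On the way, in this order (a step that is already met when the one before it is completed fails the run):
1. the lamp is switched on: the switch under the lip is pressed fully up (value of joint lamp_switch above 0.005 m), for 0.2 s.
2. with the lamp on, the inner knob's pointer is at the long tick (value of joint lamp_switch above 0.005 m and value of joint bright_knob between 2.206 and 2.506 rad), for 0.2 s.
3. after that, all rods lie in the wide shallow tray and all covers in the narrow deep tray (x of rod1_mid in the frame of rod_tray_floor between -0.085 and 0.085 m and y of rod1_mid in the frame of rod_tray_floor between -0.132 and 0.132 m and z of each of rod1_mid, rod2_mid, rod3_mid in the frame of rod_tray_floor below 0.02 m and x of rod2_mid in the frame of rod_tray_floor between -0.085 and 0.085 m and y of rod2_mid in the frame of rod_tray_floor between -0.132 and 0.132 m and x of rod3_mid in the frame of rod_tray_floor between -0.085 and 0.085 m and y of rod3_mid in the frame of rod_tray_floor between -0.132 and 0.132 m and x of cover1_mid in the frame of cover_tray_floor between -0.055 and 0.055 m and y of cover1_mid in the frame of cover_tray_floor between -0.13 and 0.13 m and z of each of cover1_mid, cover2_mid, cover3_mid in the frame of cover_tray_floor below 0.038 m and x of cover2_mid in the frame of cover_tray_floor between -0.055 and 0.055 m and y of cover2_mid in the frame of cover_tray_floor between -0.13 and 0.13 m and x of cover3_mid in the frame of cover_tray_floor between -0.055 and 0.055 m and y of cover3_mid in the frame of cover_tray_floor between -0.13 and 0.13 m), for 0.2 s.
At the end, for the whole second after the job is handed in: Switch up over 5 mm, inner knob within 0.15 rad of the long tick, every rod present in the wide tray (centre inside the walls, at most 20 mm above its floor), every cover present in the narrow deep tray (centre inside, at most 38 mm above its floor), at rest (all of step 2 and all of step 3 and linear speed of each of rod1, rod2, rod3, cover1, cover2, cover3 below 0.02 m/s); the robot touches nothing.
It fails at once if the outer ring is dragged round (its mark moves more than 5 mm, about 0.18 rad) (distance of ring_mark from where it was at the start of the episode above 0.005 m).
It fails at once if the tape measure is disturbed (moved more than 30 mm) (distance of tape from where it was at the start of the episode above 0.03 m).
It fails at once if the screwdriver is disturbed (moved more than 30 mm) (distance of screwdriver from where it was at the start of the episode above 0.03 m).
It fails at once if the grease tin is disturbed (moved more than 30 mm) (distance of grease from where it was at the start of the episode above 0.03 m).
Of rod1, rod2, rod3, cover1, cover2, cover3 only 4 to 6 are there at a start; the rules pass over those that are not, and their reading is None.
At some moment in a run one of rod1, rod2, rod3, cover1, cover2, cover3 may be knocked a few centimetres aside while the robot is not near it.
Once in a run the grip may slacken for a moment while it holds something.
It also fails if it takes over 210 s, if anything falls off the work surface, if the arm or the gripper's body presses on something with over 40 N, if the wrist force passes 120 N, or if a joint passes its speed limit or range.

ROBOT

A 6-joint arm with a two-finger parallel gripper is mounted at the origin on the work surface. World frame = base frame: x ahead of the robot, y to its left, z up, the work surface at z = 0. Lengths are in m, angles in rad, forces in N, time in s.
With the tool pointing down it reaches from about 0.275 to 1 m from the base axis. Payload 8.4 kg.
Tool frame: the origin (TCP) lies at the very end of the fingers, on their centre line; the grasp point (between the pads) lies 19 mm behind it; z points along the fingers, y is the line along which they close (so a half turn about z gives the same grasp; the last joint's range is limited). The gripper opens to 85 mm and grips with 20 to 120 N. Pads are 22 mm wide; open, the fingers measure 114 mm over their backs; the gripper's body (76 mm by 85 mm) begins 54 mm behind the grasp point. The pads swing forward as they close: fully open they stand 13 mm farther back than shut.
Start: joints at [-1.125, 0.353, 1.633, -0, 1.155, -0.002], TCP at [0.271, -0.563, 0.231] pointing down, gripper open.
Joint ranges: [-2.63, 2.63], [-0.92, 2.1], [0.06, 2.66], [-1.3, 4.44], [0, 2.69], [-3.02, 3.02]. Speed limits (rad/s): [2.22, 2.22, 2.79, 3.14, 3.14, 3.14].

INTERFACE

Orientations are given as a unit quaternion [w, x, y, z].
In Python, from plant import ctrl, imaging, workorder gives the robot as it stands. The module is installed in compiled form; this text tells all that it offers.
- The arm moves only by the tool apply_moves, never from a script. Its argument "targets" is a list of rows, each a list of 6 numbers: the shift along the tool's x, y, z in mm, then the turn, a rotation vector about the tool's x, y, z in rad. In form: [[tx, ty, tz, rx, ry, rz], ...]. A call has 1 to 12 rows; each row is the pose to reach, as a shift and turn from the pose commanded when the call began, along the tool's axes at that moment; what a row does not reach only later rows make up. A row lasts 1/12 s, in which the tool goes at most 41.7 mm and 7.16 degrees, less where a joint would pass 70% of its speed; a pose out of reach is approached as far as the arm can. A call with a gripper value outside its range is refused whole. "grip" is the closure, from -1 (fully open) to 1 (shut), set as the call begins (left out, the last holds). The fingers move at their own pace and stop on an object; "grip_force" is the grip in N (left out, the last holds). Time passes only in rows, so rows that repeat a pose let the fingers close. It gives the time, the measured TCP pose, the force, the opening and the grip force at its end, in the units of the state.
- ctrl.sense(): the state, without advancing time (a new reading comes with each control period).
- imaging.snapshot(name): name is "side" or "top" or "wrist"; returns a dict with "pixels" (480x640x3 uint8, red, green, blue), "fovy" (degrees; the focal length in pixels is half the picture's height over the tangent of half this angle, whatever the lens; pixels are square), "cx", "cy" (the principal point, pixels), "dist" ([k1, k2, p1, p2, k3] as OpenCV has them; the pictures are not rectified), "world_to_cam" (4x4, takes a point from world to camera coordinates); the wrist camera has in their place "tool_from_camera" (4x4, takes a point from camera to tool coordinates, whose origin is the TCP and whose axes are the flange's). Camera axes: x right, y down, z forward; pixel columns grow to the right and rows downward; lengths in m; the calibration is good to about 2 mm. A picture is of the moment at which its call begins: read the wrist's pose just before it. There is no depth.
- workorder.job_done(): hands the job in; it is judged then, once.
The state is a dict: "t": time; "qpos": joint angles; "qvel": joint speeds; "joint_torque": joint torques, N m; "tcp_pos": TCP position; "eef_rot": TCP orientation; "force": force on the tool from outside, world axes, zero at the start; "torque": the same for the moment, N m; "finger_gap": finger opening in m; "gripper_force": force on a finger pad.
Only numpy, scipy, OpenCV 4.12 (cv2) and the standard library are available. Lean on these libraries where they do the work, as an engineer would, in place of code of your own. Each camera call takes 0.05 s, during which the arm holds its last target. There are 200 camera calls.

## Working session

There is one attempt and no reset: what is moved stays moved. The work goes in short steps, Python scripts to look and compute and a tool call to move; the robot and the scene stay as the last step left them, time stands still between calls to the robot, and variables do not carry over. Pictures are saved under pics/ and viewed, at most 14 in all, crops included, and the job is handed in when it is done.

Besides the shell and the picture viewer there is one more tool, called after "Emit:" as a command line: name --pt "numbers of a row" for each row, then --argument value for the rest. apply_moves: Moves the arm, as the interface text tells. Its arguments: {"type":"object","properties":{"targets":{"type":"array"},"grip":{"type":"number"},"grip_force":{"type":"number"}},"required":["targets"]}

```bash
mkdir -p pics; cat > h.py <<'E'
import numpy as np, cv2, pickle
from scipy.spatial.transform import Rotation as R
def K(s):
    f=240/np.tan(np.radians(s["fovy"])/2); return np.array([[f,0,s["cx"]],[0,f,s["cy"]],[0,0,1.]])
def w2c(s,st=None):
    if "world_to_cam" in s: return np.array(s["world_to_cam"])
    T=np.eye(4);w,x,y,z=st["eef_rot"];T[:3,:3]=R.from_quat([x,y,z,w]).as_matrix();T[:3,3]=st["tcp_pos"]
    return np.linalg.inv(T@np.array(s["tool_from_camera"]))
def px2w(s,pts,z,st=None):
    u=cv2.undistortPoints(np.array(pts,float).reshape(-1,1,2),K(s),np.array(s["dist"],float)).reshape(-1,2)
    M=np.linalg.inv(w2c(s,st)); d=np.c_[u,np.ones(len(u))]@M[:3,:3].T; o=M[:3,3]
    return o+d*((z-o[2])/d[:,2])[:,None]
def proj(s,P,st=None):
    M=w2c(s,st); return cv2.projectPoints(np.array(P,float).reshape(-1,1,3),cv2.Rodrigues(M[:3,:3])[0],M[:3,3],K(s),np.array(s["dist"],float))[0].reshape(-1,2)
def snap(name,tag):
    from plant import ctrl,imaging
    st=ctrl.sense(); s=imaging.snapshot(name); pickle.dump((s,st),open(f"pics/{tag}.pkl","wb"))
    cv2.imwrite(f"pics/{tag}.png",s["pixels"][:,:,::-1]); return s,st
def load(tag): return pickle.load(open(f"pics/{tag}.pkl","rb"))
E
python3 - <<'E'
from h import *
for n in("top","side"):
    s,st=snap(n,n+"0"); print(n,s["fovy"],s["cx"],s["cy"],s["dist"],np.linalg.inv(w2c(s))[:3].round(3).tolist())
print(st)
E
```

```text
top 56.59129202392681 319.41039133564783 232.37052010907 [0.02014021 0.         0.         0.         0.        ] [[-0.063, -0.977, 0.205, 0.315], [-0.998, 0.061, -0.014, 0.003], [0.001, -0.205, -0.979, 1.171]]
side 51.36710983605781 317.71611682806474 250.74629169782375 [-0.0821686  0.         0.         0.         0.       ] [[-0.72, -0.526, 0.453, 0.023], [-0.694, 0.534, -0.483, 0.548], [0.012, -0.662, -0.749, 0.996]]
{'t': 0.05, 'qpos': array([-1.12539938e+00,  3.53640653e-01,  1.63410786e+00,  1.39465279e-06,
        1.15521462e+00, -2.40929932e-03]), 'qvel': array([ 1.25336646e-03, -1.48068189e-03, -1.96448057e-03, -1.90993520e-03,
       -8.30396835e-04,  6.38613918e-05]), 'joint_torque': array([ 1.07734140e-03, -6.06888556e+01, -3.43171048e+01,  4.59553667e-05,
        3.99479672e-03,  6.74229483e-06]), 'tcp_pos': array([ 0.27041301, -0.56295711,  0.23057761]), 'eef_rot': array([-6.68641609e-04,  9.75038074e-01,  2.22036673e-01, -1.49916633e-04]), 'force': array([-0.5970011 , -0.10769293, -0.39069998]), 'torque': array([-0.02061123,  0.01272977,  0.02570516]), 'gripper_force': 0.0, 'finger_gap': 0.08576847821276563}
```

View pics/top0.png

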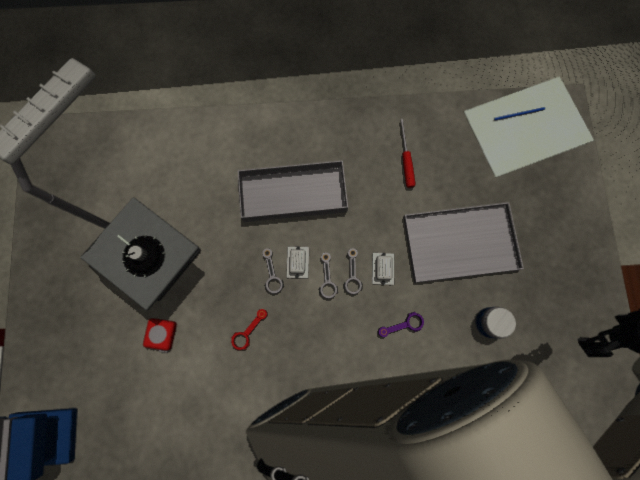

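View pics/side0.png

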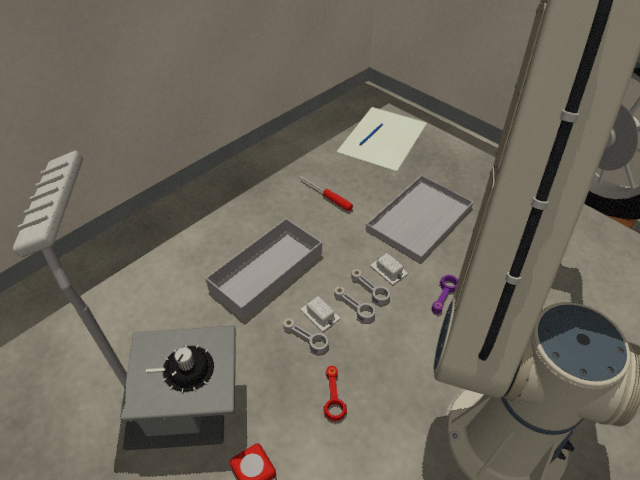

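Top view: lamp head is a diamond with corners near (136,199), (200,250), (148,312), (83,256), dial at (140,254) and long tick to the upper left. The three steel rods are at (273,270), (327,276), (352,270). The covers are at (298,262) and (383,268). The deep tray is at (293,191), the shallow tray at (463,243). The red (250,330) and purple (400,325) rods are decoys.

```bash
python3 - <<'E'
from h import *
s,st=load("top0")
c=px2w(s,[(136,199),(200,250),(148,312),(83,256)],.166);print("head",c.round(4).tolist(),c.mean(0).round(4),np.linalg.norm(c-np.roll(c,1,0),axis=1))
print("knobtop",px2w(s,[(136,253)],.218),"ring",px2w(s,[(145,256)],.185))
for n,p,z in [("shallow",[(404,213),(509,204),(522,270),(414,283)],.024),("deep",[(238,171),(343,162),(348,206),(242,222)],.05)]:
    c=px2w(s,p,z);print(n,c[:,:2].round(3).tolist(),c.mean(0).round(3),np.linalg.norm(c-np.roll(c,1,0),axis=1).round(3))
for n,a,b in [("r1",(274,286),(267,252)),("r2",(328,290),(326,257)),("r3",(353,286),(352,252))]:
    w=px2w(s,[a,b],.02);d=w[1]-w[0];L=np.linalg.norm(d);print(n,w.round(3).tolist(),L.round(3),(w[0]+d/L*.038).round(3),np.degrees(np.arctan2(d[1],d[0])))
print("cov",px2w(s,[(297,261),(383,267)],.032).round(3).tolist(), "tape",px2w(s,[(159,334)],.034))
im=s["pixels"][:,:,::-1]
a=cv2.resize(im[190:320,70:210],None,fx=4,fy=4,interpolation=2)
t,_=load("side0");b=cv2.resize(t["pixels"][310:450,100:260,::-1],None,fx=3,fy=3,interpolation=2)
cv2.imwrite("pics/k.png",cv2.resize(a,(560,520)))
c=cv2.resize(im[235:360,225:435],None,fx=3.8,fy=3.8,interpolation=2);cv2.imwrite("pics/parts.png",c)
E
```

```text
head [[0.6317, 0.4106, 0.166], [0.5016, 0.2633, 0.166], [0.3696, 0.3787, 0.166], [0.5045, 0.5267, 0.166]] [0.5019 0.3948 0.166 ] [0.17217226 0.19656831 0.17529267 0.20027621]
knobtop [[0.49410401 0.38705108 0.218     ]] ring [[0.49223853 0.38031903 0.185     ]]
shallow [[0.594, -0.24], [0.6, -0.521], [0.424, -0.528], [0.407, -0.247]] [ 0.506 -0.384  0.024] [0.186 0.28  0.177 0.281]
deep [[0.729, 0.191], [0.736, -0.087], [0.615, -0.092], [0.59, 0.185]] [0.667 0.049 0.05 ] [0.139 0.279 0.121 0.278]
r1 [[0.423, 0.112, 0.02], [0.512, 0.127, 0.02]] 0.091 [0.46  0.118 0.02 ] 9.22326317775148
r2 [[0.404, -0.026, 0.02], [0.489, -0.026, 0.02]] 0.086 [ 0.442 -0.026  0.02 ] -0.34822015362635844
r3 [[0.41, -0.091, 0.02], [0.498, -0.095, 0.02]] 0.089 [ 0.448 -0.093  0.02 ] -2.8145968312135246
cov [[0.482, 0.049, 0.032], [0.453, -0.17, 0.032]] tape [[0.321187  0.3999402 0.034    ]]
```

View pics/k.png

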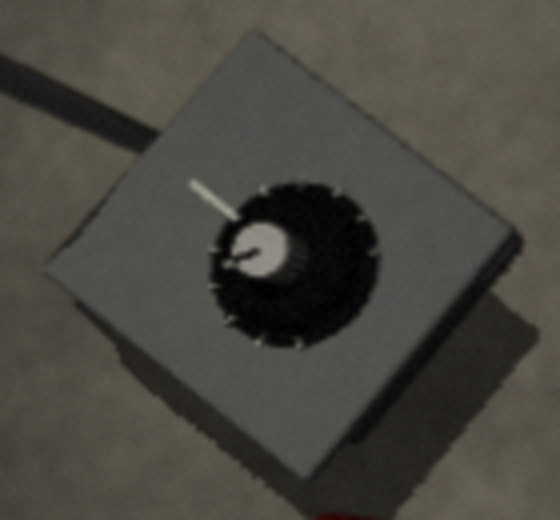

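View pics/parts.png

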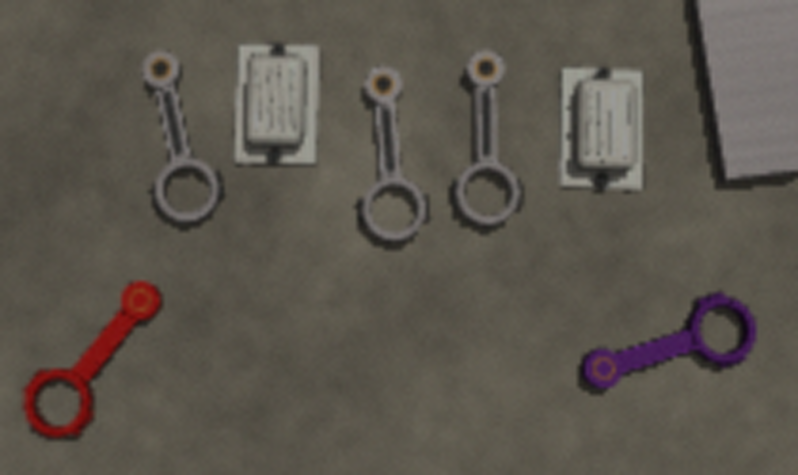

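The dial pointer at (232,263) in the crop lies counter-clockwise of the tick (190,182)–(238,218), so it needs roughly 60° clockwise. The plain steel rods and white covers are confirmed as targets; the red and purple rods stay.

```bash
cat >> h.py <<'E'
def Rq(st): w,x,y,z=st["eef_rot"]; return R.from_quat([x,y,z,w]).as_matrix()
def frame(z,y):
    z=np.array(z,float);z/=np.linalg.norm(z);y=np.array(y,float);y-=z*(y@z);y/=np.linalg.norm(y);return np.c_[np.cross(y,z),y,z]
def rows(path,n=None,st=None):
    "relative rows for list of (pos,Rot)"
    from plant import ctrl
    st=st or ctrl.sense();R0=Rq(st);p0=st["tcp_pos"]
    for p,Q in path:
        print(np.r_[(R0.T@(np.array(p)-p0)*1000).round(1),R.from_matrix(R0.T@Q).as_rotvec().round(3)].tolist())
def down(yaw): # closing line at world yaw (deg)
    a=np.radians(yaw);return frame([0,0,-1],[np.cos(a),np.sin(a),0])
def Rm(q,s4=1,s6=1,c=np.pi/2):
    e=R.from_euler; return (e('z',q[0])*e('y',q[1]+q[2])*e('z',s4*q[3])*e('y',q[4])*e('z',s6*q[5]+c)).as_matrix()
E
python3 - <<'E'
from h import *
from plant import ctrl
st=ctrl.sense();Q=Rq(st);print(Q.round(3))
for c in(1,-1): print(Rm(st["qpos"],c=c*np.pi/2).round(3).tolist())
y0=np.degrees(np.arctan2(Q[1,1],Q[0,1]));print("yaw closing",y0)
rows([([.40,-.15,.36],down(y0+44)),([.40,-.15,.36],down(y0+44-180))])
E
```

```text
[[ 0.901  0.433 -0.001]
 [ 0.433 -0.901  0.001]
 [-0.    -0.001 -1.   ]]
[[0.901, 0.433, -0.001], [0.433, -0.901, 0.001], [-0.0, -0.001, -1.0]]
[[-0.901, -0.433, -0.001], [-0.433, 0.901, 0.001], [0.0, 0.001, -1.0]]
yaw closing -64.34232628941565
[295.6, -316.3, -129.0, -0.001, -0.0, -0.768]
[295.6, -316.3, -129.0, -0.001, 0.001, 2.374]
```

Emit:
apply_moves --pt "100 -100 -100 0 0 -0.2" --pt "200 -210 -129 0 0 -0.5" --pt "296 -316 -129 0 0 -0.768" --pt "296 -316 -129 0 0 -0.768" --pt "296 -316 -129 0 0 -0.768" --pt "296 -316 -129 0 0 -0.768" --pt "296 -316 -129 0 0 -0.768" --pt "296 -316 -129 0 0 -0.768" --pt "296 -316 -129 0 0 -0.768" --pt "296 -316 -129 0 0 -0.768" --pt "296 -316 -129 0 0 -0.768" --pt "296 -316 -129 0 0 -0.768" --grip 1

```text
t: 1.1
tcp_pos: [0.4024, -0.1454, 0.362]
eef_rot: [0.0, 0.82, 0.573, 0.002]
force: [0.9, 0.0, 0.2]
finger_gap: 0.0001
gripper_force: 0.0
```

```bash
cat >> h.py <<'E'
def log():
    from plant import ctrl
    st=ctrl.sense(); open("log.pkl","ab").write(pickle.dumps(st)); return st
E
python3 - <<'E'
from h import *
st=log();print(st["t"],st["tcp_pos"],st["qpos"],st["finger_gap"])
# probe: tilt the tool sideways (world left, +y) by 50deg, keeping tcp
Q=Rq(st);ax=np.array([1,0,0.])
for s in(1,-1):
    N=R.from_rotvec(ax*s*.9).as_matrix()@Q; print(N[:,2].round(2)); rows([([.40,-.15,.40],N)])
E
```

```text
1.1 [ 0.40237885 -0.14538023  0.36195595] [-0.35227091 -0.0806711   1.85159948  0.00262192  1.368315   -0.00235698] 0.0001448300957126772
[ 0.    0.78 -0.62]
[-5.1, -0.6, -38.1, 0.309, 0.845, 0.003]
[ 0.   -0.78 -0.62]
[-5.1, -0.6, -38.1, -0.309, -0.845, -0.003]
```

Emit:
apply_moves --pt "-5 0 -38 0.309 0.845 0" --pt "-5 0 -38 0.309 0.845 0" --pt "-5 0 -38 0.309 0.845 0" --pt "-5 0 -38 0.309 0.845 0" --pt "-5 0 -38 0.309 0.845 0" --pt "-5 0 -38 0.309 0.845 0" --pt "-5 0 -38 0.309 0.845 0" --pt "-5 0 -38 0.309 0.845 0" --pt "-5 0 -38 0.309 0.845 0"

```text
t: 1.85
tcp_pos: [0.3985, -0.156, 0.3963]
eef_rot: [-0.357, 0.74, 0.513, 0.25]
force: [-0.9, -0.1, 0.6]
finger_gap: -0.0
gripper_force: 0.0
```

```bash
python3 - <<'E'
from h import *
st=log();q=st["qpos"];print(st["t"],st["tcp_pos"],q);print(Rq(st).round(3).tolist())
for s4 in(1,-1):
  for s6 in(1,-1): print(s4,s6,Rm(q,s4,s6).round(3).tolist())
E
```

```text
1.85 [ 0.39847549 -0.15597138  0.39632774] [-0.82129848  0.254579    1.69021079  0.59905005  1.88224843 -0.48283228]
[[0.35, 0.937, 0.003], [0.58, -0.219, 0.785], [0.736, -0.273, -0.62]]
1 1 [[0.35, 0.937, 0.003], [0.58, -0.219, 0.785], [0.736, -0.273, -0.62]]
1 -1 [[0.97, 0.245, 0.003], [0.15, -0.602, 0.785], [0.194, -0.76, -0.62]]
-1 1 [[0.219, 0.582, -0.783], [0.956, -0.288, 0.053], [-0.194, -0.76, -0.62]]
-1 -1 [[0.603, 0.151, -0.783], [0.307, -0.95, 0.053], [-0.736, -0.273, -0.62]]
```

```bash
cat >> h.py <<'E'
def fk(q,P):
    h,a1,L2,e,L3,L6=P; a=q[1];b=q[1]+q[2]
    r=a1+L2*np.sin(a)+L3*np.sin(b)+e*np.cos(b); z=h+L2*np.cos(a)+L3*np.cos(b)-e*np.sin(b)
    Q=Rm(q); return np.array([r*np.cos(q[0]),r*np.sin(q[0]),z])+L6*Q[:,2],Q,np.array([r*np.cos(q[0]),r*np.sin(q[0]),z])
def poses():
    o=[load("top0")[1]]; f=open("log.pkl","rb")
    while 1:
        try:o.append(pickle.load(f))
        except EOFError:return o
def fitP():
    from scipy.optimize import least_squares
    D=poses(); x0=np.array([.3,0,.4,0,.4,.25])
    f=lambda P:np.r_[np.concatenate([fk(d["qpos"],P)[0]-d["tcp_pos"] for d in D]),1e-4*(P-x0)]
    s=least_squares(f,x0); return s.x,np.abs(f(s.x)[:-6]).max()
E
python3 -c "
from h import *
print(fitP())"
```

```text
(array([ 0.17752791, -0.01586826,  0.44851226, -0.17640497,  0.45302799,
        0.34541906]), np.float64(0.0014101371636945081))
```

```bash
cat >> h.py <<'E'
LO=np.array([-2.63,-.92,.06,-1.3,0,-3.02]);HI=np.array([2.63,2.1,2.66,4.44,2.69,3.02])
def ik(p,Q,P,q0):
    from scipy.optimize import least_squares
    def f(q):
        a,B,_=fk(q,P);return np.r_[(a-p)*5,R.from_matrix(B.T@Q).as_rotvec()]
    s=least_squares(f,np.clip(q0,LO+.01,HI-.01),bounds=(LO,HI));return s.x,s.cost
E
python3 - <<'E'
from h import *
s,st=snap("wrist","w0");print(np.array(s["tool_from_camera"]).round(3).tolist(),s["fovy"])
from scipy.optimize import least_squares
D=poses()
for fix in ([1],[3],[1,3]):
    fr=[i for i in range(6) if i not in fix]
    def f(x):
        P=np.zeros(6);P[fr]=x;return np.concatenate([fk(d["qpos"],P)[0]-d["tcp_pos"] for d in D])
    r=least_squares(f,np.array([.3,0,.4,0,.4,.25])[fr]);print(fix,r.x.round(3),abs(r.fun).max())
P=fitP()[0]
o=np.array([.492,.3835]);sw=np.array([.453,.340,.09])
a=np.radians(70);d=np.array([np.cos(a),np.sin(a),0])
for sg in(1,-1):
    Q=frame(d,sg*np.array([np.sin(a),-np.cos(a),0]))
    for q0 in ([.2,.9,2.3,2.1,1.6,0],):
        q,c=ik(sw,Q,P,np.array(q0));print(sg,q.round(2),c,fk(q,P)[2].round(3))
E
```

```text
[[-0.0, -0.962, -0.272, 0.069], [1.0, -0.0, 0.001, -0.001], [-0.001, -0.272, 0.962, -0.142], [0.0, 0.0, 0.0, 1.0]] 64.55543706863092
[1] [0.281 0.555 0.032 0.488 0.344] 0.0014453853786969562
[3] [ 0.266 -0.004  0.539  0.485  0.344] 0.001437635895591649
[1, 3] [0.265 0.538 0.48  0.344] 0.0014428380087038173
1 [ 0.03  0.58  2.66  1.89  1.62 -1.67] 0.0023757710072539262 [0.36  0.009 0.083]
-1 [0.03 0.58 2.66 1.89 1.62 1.47] 0.0023757710072477736 [0.36  0.009 0.083]
```

```bash
cat >> h.py <<'E'
P0=np.array([.265,0,.538,0,.48,.344])
def check(wps,st,n=8):
    "wps: list of (pos,R); prints joint path"
    from scipy.spatial.transform import Slerp
    q=st["qpos"].copy();p=st["tcp_pos"];Q=Rq(st)
    for p2,Q2 in wps:
        sl=Slerp([0,1],R.from_matrix([Q,Q2]))
        for k in range(1,n+1):
            q,c=ik(p+(np.array(p2)-p)*k/n,sl(k/n).as_matrix(),P0,q)
            if k%(n//2)==0: 
                b=q[1];print(q.round(2),"%.1e"%c,"wrist",fk(q,P0)[2].round(2),"tcp",fk(q,P0)[0].round(2))
        p,Q=np.array(p2),Q2
E
python3 - <<'E'
from h import *
from plant import ctrl
st=ctrl.sense();sw=np.array([.453,.340,.09])
for yaw in (65,80):
    a=np.radians(yaw);d=np.array([np.cos(a),np.sin(a),0]);Q=frame(d,[d[1],-d[0],0])
    S1=sw-.2*d+[0,0,.21];S2=sw-.12*d;
    print(yaw);check([(S1,Q),(S2,Q),(sw,Q)],st);rows([(S1,Q),(S2,Q),(sw,Q)])
E
```

```text
65
[-0.8   0.15  2.17  0.95  1.68 -0.76] 1.1e-19 wrist [ 0.3  -0.31  0.47] tcp [0.38 0.   0.35]
[-0.6   0.34  2.61  1.41  1.6  -1.39] 1.0e-20 wrist [ 0.22 -0.15  0.3 ] tcp [0.37 0.16 0.3 ]
[-0.45  0.73  2.6   1.55  1.57 -1.76] 4.6e-27 wrist [ 0.24 -0.12  0.2 ] tcp [0.39 0.19 0.19]
[-0.3   1.06  2.51  1.69  1.63 -2.  ] 7.2e-28 wrist [ 0.26 -0.08  0.09] tcp [0.4  0.23 0.09]
[-0.09  1.05  2.48  1.89  1.7  -1.94] 7.9e-23 wrist [ 0.28 -0.03  0.09] tcp [0.43 0.29 0.09]
[ 0.09  1.02  2.44  2.08  1.73 -1.85] 1.9e-23 wrist [0.31 0.03 0.09] tcp [0.45 0.34 0.09]
[101.2, -70.9, 306.5, -0.293, 0.725, -0.19]
[1.0, 1.7, 494.1, -0.293, 0.725, -0.19]
[82.1, 25.5, 579.3, -0.293, 0.725, -0.19]
80
[-0.73  0.26  2.05  0.91  1.74 -0.75] 2.9e-25 wrist [ 0.37 -0.33  0.46] tcp [ 0.41 -0.01  0.35]
[-0.5   0.46  2.32  1.27  1.69 -1.22] 4.7e-26 wrist [ 0.36 -0.2   0.3 ] tcp [0.42 0.14 0.3 ]
[-0.4   0.71  2.33  1.34  1.59 -1.48] 3.7e-18 wrist [ 0.37 -0.16  0.2 ] tcp [0.43 0.18 0.19]
[-0.3   0.98  2.28  1.44  1.56 -1.68] 3.2e-31 wrist [ 0.37 -0.12  0.09] tcp [0.43 0.22 0.09]
[-0.15  0.98  2.29  1.6   1.57 -1.69] 3.5e-25 wrist [ 0.38 -0.06  0.09] tcp [0.44 0.28 0.09]
[ 0.    0.97  2.28  1.75  1.59 -1.68] 1.3e-26 wrist [0.39 0.   0.09] tcp [0.45 0.34 0.09]
[109.4, -20.8, 294.3, -0.044, 0.691, -0.282]
[5.9, 31.8, 486.8, -0.044, 0.691, -0.282]
[82.1, 25.5, 579.3, -0.044, 0.691, -0.282]
```

```bash
python3 - <<'E'
from h import *
from plant import ctrl
st=ctrl.sense();sw=np.array([.455,.342,.08])
a=np.radians(75);e=np.radians(-15);d=np.array([np.cos(a)*np.cos(e),np.sin(a)*np.cos(e),np.sin(e)]);h=np.array([np.cos(a),np.sin(a),0]);Q=frame(d,[h[1],-h[0],0])
S1=sw-.2*h+[0,0,.21];S2=sw-.12*h
w=[(S1,Q),(S2,Q),(sw,Q)];check(w,st);rows(w);print(Q[:,0])
E
```

```text
[-0.71  0.16  2.07  0.86  1.66 -0.68] 1.7e-24 wrist [ 0.35 -0.31  0.5 ] tcp [ 0.4  -0.    0.34]
[-0.5   0.21  2.39  1.24  1.46 -1.04] 1.3e-20 wrist [ 0.32 -0.17  0.38] tcp [0.4  0.15 0.29]
[-0.39  0.48  2.44  1.39  1.34 -1.35] 1.8e-30 wrist [ 0.33 -0.13  0.27] tcp [0.41 0.19 0.18]
[-0.27  0.78  2.42  1.57  1.31 -1.63] 2.0e-31 wrist [ 0.34 -0.09  0.17] tcp [0.42 0.23 0.08]
[-0.1   0.78  2.41  1.74  1.32 -1.62] 7.7e-24 wrist [ 0.35 -0.04  0.17] tcp [0.44 0.28 0.08]
[ 0.06  0.78  2.38  1.89  1.31 -1.59] 7.1e-23 wrist [0.37 0.02 0.17] tcp [0.46 0.34 0.08]
[100.2, -33.4, 305.0, -0.157, 0.443, -0.23]
[-1.8, 25.9, 496.3, -0.157, 0.443, -0.23]
[76.6, 29.6, 587.1, -0.157, 0.443, -0.23]
[0.0669873  0.25       0.96592583]
```

Emit:
apply_moves --pt "33 -11 102 -0.05 0.15 -0.08" --pt "66 -22 203 -0.1 0.3 -0.15" --pt "100 -33 305 -0.157 0.443 -0.23" --pt "100 -33 305 -0.157 0.443 -0.23" --pt "100 -33 305 -0.157 0.443 -0.23" --pt "100 -33 305 -0.157 0.443 -0.23" --pt "100 -33 305 -0.157 0.443 -0.23" --pt "100 -33 305 -0.157 0.443 -0.23" --pt "100 -33 305 -0.157 0.443 -0.23" --pt "100 -33 305 -0.157 0.443 -0.23" --pt "100 -33 305 -0.157 0.443 -0.23" --pt "100 -33 305 -0.157 0.443 -0.23"

```text
t: 2.9
tcp_pos: [0.4042, 0.1486, 0.2917]
eef_rot: [-0.369, 0.628, 0.485, 0.484]
force: [0.1, 0.3, -0.3]
finger_gap: -0.0002
gripper_force: 0.0
```

```bash
python3 - <<'E'
from h import *
st=log();print(st["qpos"].round(2));print(fk(st["qpos"],P0)[0],st["tcp_pos"])
s,st=snap("wrist","w1")
E
```

```text
[-0.5   0.29  2.32  1.24  1.46 -1.06]
[0.43433657 0.13195741 0.27523566] [0.40417823 0.14863622 0.29171795]
```

View pics/w1.png

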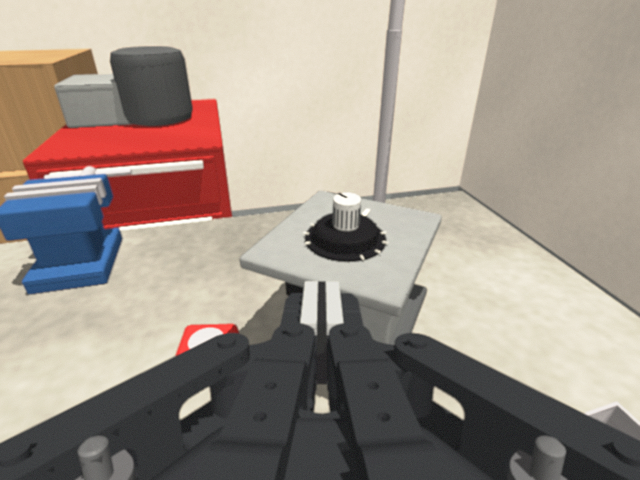

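Wrist view: head plate corners at (318,192), (441,213), (405,299), (243,258), knob top at (347,198), ring around (345,240), tape at (208,338) left of the lip; path to the front lip is free.

```bash
python3 - <<'E'
from h import *
from scipy.optimize import least_squares
L=np.array([[115,90,166],[115,-90,166],[-85,-90,166],[-85,90,166],[0,0,218.]])/1000
sets=[(load("w1"),[(318,192),(441,213),(405,299),(243,258),(347,198)]),(load("top0"),[(83,256),(134,198),(200,248),(148,310),(135.5,252.2)])]
# order: top image A(136,199)=back right? col: back-left,back-right,front-right,front-left
def f(x,idx=(0,1)):
    c,s=np.cos(x[2]),np.sin(x[2]);W=np.c_[x[0]+c*L[:,0]-s*L[:,1],x[1]+s*L[:,0]+c*L[:,1],L[:,2]]
    return np.concatenate([(proj(sets[i][0][0],W,sets[i][0][1])-np.array(sets[i][1])).ravel() for i in idx])
for idx in((0,),(1,),(0,1)):
    r=least_squares(f,[.492,.3835,.84],args=(idx,),loss="soft_l1");print(idx,r.x.round(4),np.degrees(r.x[2]).round(1),f(r.x,idx).round(1).tolist())
E
```

```text
(0,) [0.4982 0.3901 0.8863] 50.8 [-0.6, -3.8, 0.4, -1.3, 0.3, 5.1, -4.0, -0.8, 1.0, -0.6]
(1,) [0.4957 0.3858 0.8585] 49.2 [-2.3, 0.9, 0.6, -1.9, 0.3, -0.9, -0.7, 1.0, 1.1, 0.0]
(0, 1) [0.4971 0.3875 0.8789] 50.4 [-0.2, -3.1, 1.3, 0.0, -0.3, 7.4, -5.0, 0.2, 0.9, 0.5, -3.1, 1.7, -1.4, -2.1, -0.6, -2.5, -0.3, 0.2, 0.3, -0.6]
```

```bash
python3 - <<'E'
from h import *
from plant import ctrl
st=ctrl.sense();sw=np.array([.462,.346,.078])
a=np.radians(75);e=np.radians(-15);d=np.array([np.cos(a)*np.cos(e),np.sin(a)*np.cos(e),np.sin(e)]);h=np.array([np.cos(a),np.sin(a),0]);Q=frame(d,[h[1],-h[0],0])
rows([(sw-.12*h,Q),(sw,Q)])
E
```

```text
[-184.2, 3.6, 138.1, 0.001, -0.0, 0.005]
[-153.1, 3.7, 254.1, 0.001, -0.0, 0.005]
```

Emit:
apply_moves --pt "-92 2 69 0 0 0" --pt "-184 4 138 0 0 0" --pt "-184 4 138 0 0 0" --pt "-184 4 138 0 0 0" --pt "-184 4 138 0 0 0" --pt "-184 4 138 0 0 0" --pt "-184 4 138 0 0 0" --pt "-153 4 254 0 0 0" --pt "-153 4 254 0 0 0" --pt "-153 4 254 0 0 0" --pt "-153 4 254 0 0 0" --pt "-153 4 254 0 0 0"

```text
t: 3.95
tcp_pos: [0.461, 0.3485, 0.08]
eef_rot: [-0.371, 0.627, 0.485, 0.484]
force: [0.3, -0.4, 0.4]
finger_gap: 0.0001
gripper_force: 0.0
```

```bash
python3 - <<'E'
from h import *
st=log();print(st["qpos"].round(2));
s,st=snap("wrist","w2");s2,_=snap("side","s2")
a=s["pixels"][180:480,120:520];b=cv2.resize(s2["pixels"][320:480,100:300],(375,300))
cv2.imwrite("pics/c2.png",np.hstack([a,b])[:,:,::-1])
Q=Rq(st)
for z in(.095,.101,.106,.110): rows([(st["tcp_pos"]*[1,1,0]+[0,0,z],Q)])
E
```

```text
[ 0.07  0.87  2.27  1.9   1.31 -1.57]
[15.7, -1.0, -2.1, 0.004, 0.001, -0.002]
[21.5, -1.0, -3.7, 0.004, 0.001, -0.002]
[26.3, -0.9, -4.9, 0.004, 0.001, -0.002]
[30.2, -0.9, -6.0, 0.004, 0.001, -0.002]
```

View pics/c2.png

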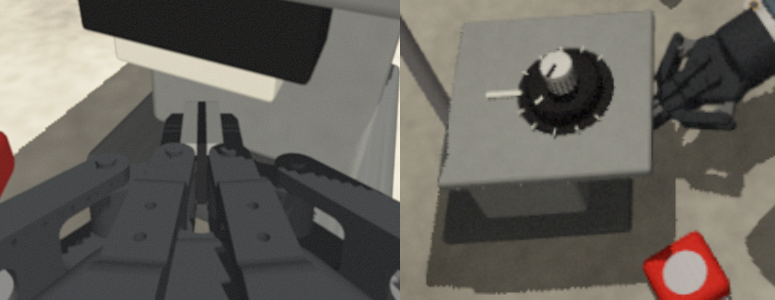

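Left: fingers sit under the white switch bar (bar at crop (115,40)–(280,100), tips at (200,105)). Pressing up.

Emit:
apply_moves --pt "8 0 -2 0 0 0" --pt "12 0 -3 0 0 0" --pt "16 0 -4 0 0 0" --pt "18 0 -5 0 0 0" --pt "20 0 -5 0 0 0" --pt "21 0 -6 0 0 0" --pt "22 0 -6 0 0 0"

```text
t: 4.63
tcp_pos: [0.4611, 0.3467, 0.1005]
eef_rot: [-0.37, 0.629, 0.483, 0.484]
force: [0.7, -4.1, -2.7]
finger_gap: 0.0001
gripper_force: 1.8
```

```bash
python3 - <<'E'
from h import *
s,st=snap("wrist","w3");print(st["tcp_pos"],st["force"])
cv2.imwrite("pics/c3.png",s["pixels"][180:420,120:520,::-1])
E
```

```text
[0.46113342 0.34668042 0.10053353] [ 0.74575964 -4.10556385 -2.68828264]
```

View pics/c3.png

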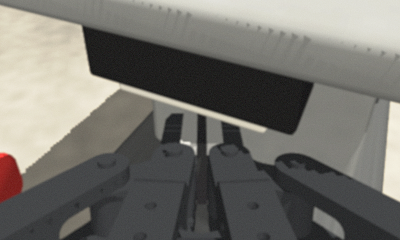

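The head is now brightly lit and the bar nearly flush; pressing a little more to seat it.

Emit:
apply_moves --pt "2 0 -0.5 0 0 0" --pt "4 0 -1 0 0 0" --pt "5 0 -1.5 0 0 0" --pt "5 0 -1.5 0 0 0" --pt "5 0 -1.5 0 0 0"

```text
t: 5.1
tcp_pos: [0.4607, 0.3464, 0.1027]
eef_rot: [-0.369, 0.631, 0.484, 0.481]
force: [4.2, 3.5, -24.8]
finger_gap: 0.0003
gripper_force: 11.0
```

```bash
python3 - <<'E'
from h import *
s,st=snap("wrist","w4")
from plant import ctrl
sw=np.array(st["tcp_pos"])
a=np.radians(75);h=np.array([np.cos(a),np.sin(a),0]);Q=Rq(st)
A=sw+[0,0,-.03];B=A-.15*h;C=B+[0,0,.24]
rows([(A,Q),(B,Q),(C,Q)])
E
```

```text
[-28.9, 0.0, 7.9, -0.0, -0.0, -0.0]
[-68.6, -0.1, -136.7, -0.0, -0.0, -0.0]
[162.9, 0.0, -200.2, -0.0, -0.0, -0.0]
```

Switch hit its end stop (25 N upward). Retreating and going above the knob.

Emit:
apply_moves --pt "-29 0 8 0 0 0" --pt "-32 0 0 0 0 0" --pt "-69 0 -137 0 0 0" --pt "-69 0 -137 0 0 0" --pt "-69 0 -137 0 0 0" --pt "-69 0 -137 0 0 0" --pt "163 0 -200 0 0 0" --pt "163 0 -200 0 0 0" --pt "163 0 -200 0 0 0" --pt "163 0 -200 0 0 0" --pt "163 0 -200 0 0 0" --pt "163 0 -200 0 0 0"

```text
t: 6.15
tcp_pos: [0.4195, 0.2012, 0.3186]
eef_rot: [-0.371, 0.627, 0.484, 0.484]
force: [1.5, -0.1, -1.2]
finger_gap: -0.0001
gripper_force: 0.0
```

```bash
python3 - <<'E'
from h import *
st=log();print(st["qpos"].round(2))
for y in(78,-102):
    w=[([.496,.387,.35],down(y))];print(y);check(w,st);rows(w)
print(Rq(st)[:,2])
E
```

```text
[-0.35  0.22  2.32  1.35  1.4  -0.97]
78
[ 0.15  0.13  1.87  0.75  1.27 -0.78] 9.6e-23 wrist [0.5  0.07 0.6 ] tcp [0.46 0.29 0.33]
[ 0.66  0.3   1.45  0.    1.39 -0.7 ] 1.1e-22 wrist [0.5  0.39 0.69] tcp [0.5  0.39 0.35]
[81.3, 26.5, 184.5, 1.049, -0.994, -1.359]
-102
[ 0.37 -0.18  2.18  0.6   0.6   1.07] 1.7e-18 wrist [0.32 0.12 0.6 ] tcp [0.46 0.29 0.33]
[0.66 0.3  1.45 0.   1.39 2.44] 4.0e-20 wrist [0.5  0.39 0.69] tcp [0.5  0.39 0.35]
[81.3, 26.5, 184.5, -0.983, -1.037, 1.283]
[ 0.24802613  0.93418572 -0.25647629]
```

Emit:
apply_moves --pt "8 2 18 0.1 -0.1 -0.136" --pt "16 5 37 0.21 -0.2 -0.272" --pt "24 8 55 0.315 -0.3 -0.408" --pt "32 10 74 0.42 -0.4 -0.544" --pt "40 13 92 0.525 -0.5 -0.68" --pt "49 16 110 0.63 -0.6 -0.815" --pt "57 19 129 0.735 -0.7 -0.95" --pt "65 21 148 0.84 -0.8 -1.09" --pt "73 24 166 0.944 -0.895 -1.223" --pt "81 26 184 1.049 -0.994 -1.359" --pt "81 26 184 1.049 -0.994 -1.359" --pt "81 26 184 1.049 -0.994 -1.359" --grip -0.2

```text
t: 7.15
tcp_pos: [0.4971, 0.3853, 0.347]
eef_rot: [-0.105, 0.264, 0.949, 0.135]
force: [-0.6, -1.3, 0.5]
finger_gap: 0.0514
gripper_force: 0.0
```

```bash
python3 - <<'E'
from h import *
st=log();print(st["qpos"].round(2),st["finger_gap"])
rows([([.496,.387,.35],down(78))])
E
```

```text
[ 0.47  0.25  1.56  0.35  1.32 -0.64] 0.05138124647215342
[2.6, 1.4, -2.2, 0.249, -0.239, -0.33]
```

Emit:
apply_moves --pt "2.6 1.4 -2.2 0.249 -0.239 -0.33" --pt "2.6 1.4 -2.2 0.249 -0.239 -0.33" --pt "2.6 1.4 -2.2 0.249 -0.239 -0.33" --pt "2.6 1.4 -2.2 0.249 -0.239 -0.33" --pt "2.6 1.4 -2.2 0.249 -0.239 -0.33" --pt "2.6 1.4 -2.2 0.249 -0.239 -0.33"

```text
t: 7.65
tcp_pos: [0.4952, 0.3874, 0.3493]
eef_rot: [-0.002, 0.107, 0.994, 0.003]
force: [0.3, -0.5, -0.2]
finger_gap: 0.0509
gripper_force: 0.0
```

```bash
python3 - <<'E'
from h import *
s,st=snap("wrist","w5");print(st["tcp_pos"],Rq(st)[:,2],proj(s,[[.496,.387,.218]],st))
E
```

```text
[0.49520342 0.38738501 0.34926852] [-0.00373836  0.00570577 -0.99997673] [[319.96123265 226.94850176]]
```

View pics/w5.png

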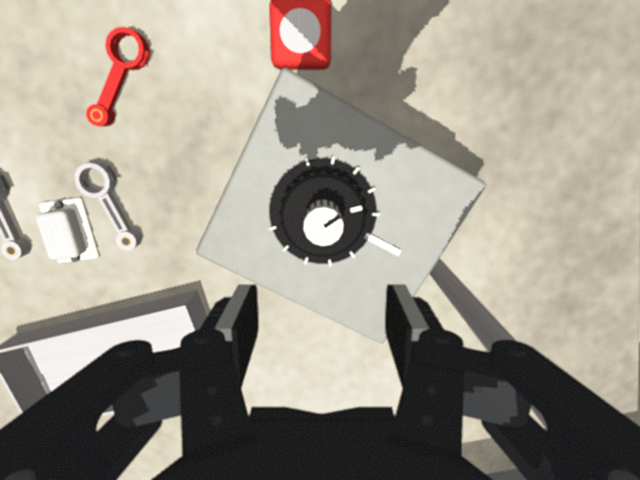

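Lamp is lit. Knob top at (323,226), pointer tip about (341,215), long tick (368,236)–(400,253), ring mark at (356,209).

```bash
cat >> h.py <<'E'
def knob(tag,c,p,t):
    s,st=load(tag);C,Pt=px2w(s,[c,p],.218,st);T=px2w(s,t,.166,st)
    a=np.degrees(np.arctan2(*(Pt-C)[1::-1]));b=np.degrees(np.arctan2(*(T[1]-T[0])[1::-1]))
    print("knob",C.round(4),"pointer",a.round(1),"tick",b.round(1),"tick from axis",np.degrees(np.arctan2(*(T[1]-C)[1::-1])).round(1),"turn cw",np.radians(a-b).round(3))
E
python3 - <<'E'
from h import *
knob("w5",(323.3,226.5),(341,216),[(368,236),(400,253)])
s,st=load("w5");cv2.imwrite("pics/c5.png",cv2.resize(s["pixels"][170:270,260:410,::-1],None,fx=5,fy=5,interpolation=2))
E
```

```text
knob [0.4962 0.3895 0.218 ] pointer 109.1 tick 49.2 tick from axis 49.1 turn cw 1.046
```

View pics/c5.png

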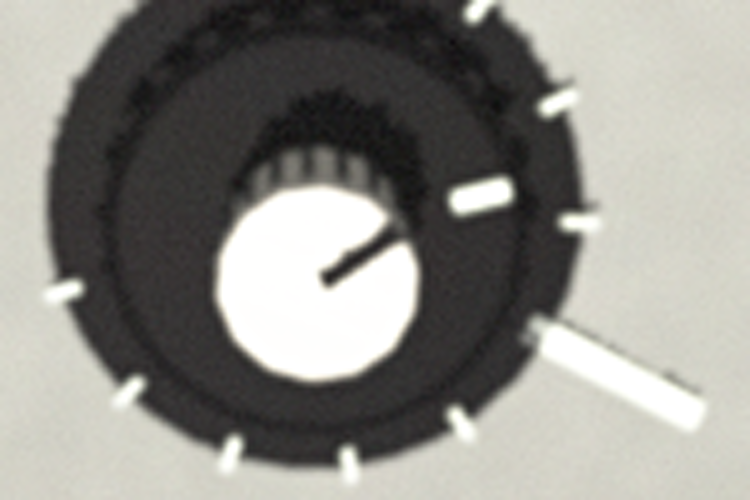

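```bash
python3 - <<'E'
from h import *
rows([([.496,.389,.24],down(78)),([.496,.389,.194],down(78))])
E
```

```text
[-0.4, 1.5, 109.1, 0.005, -0.005, -0.007]
[-0.7, 1.3, 155.1, 0.005, -0.005, -0.007]
```

Emit:
apply_moves --pt "0 1.5 40 0.005 -0.005 -0.007" --pt "0 1.5 80 0.005 -0.005 -0.007" --pt "0 1.5 109 0.005 -0.005 -0.007" --pt "0 1.5 130 0.005 -0.005 -0.007" --pt "-0.7 1.5 148 0.005 -0.005 -0.007" --pt "-0.7 1.3 155 0.005 -0.005 -0.007" --pt "-0.7 1.3 155 0.005 -0.005 -0.007" --pt "-0.7 1.3 155 0.005 -0.005 -0.007"

```text
t: 8.37
tcp_pos: [0.4976, 0.389, 0.1945]
eef_rot: [0.001, 0.104, 0.995, 0.0]
force: [0.1, 0.3, 0.0]
finger_gap: 0.0513
gripper_force: 0.0
```

Emit:
apply_moves --pt "0 0 0 0 0 0" --pt "0 0 0 0 0 0" --pt "0 0 0 0 0 0" --pt "0 0 0 0 0 0" --pt "0 0 0 0 0 0" --grip 1 --grip_force 20

```text
t: 8.78
tcp_pos: [0.4977, 0.3889, 0.1958]
eef_rot: [0.002, 0.103, 0.995, -0.0]
force: [-0.9, -7.1, 6.5]
finger_gap: 0.0293
gripper_force: 19.9
```

Emit:
apply_moves --pt "0 -1 -2 0 0 0" --pt "0 -1 -3 0 0 0" --pt "0 -1 -3 0 0 0"

```text
t: 9.03
tcp_pos: [0.4975, 0.3888, 0.1961]
eef_rot: [0.001, 0.103, 0.995, 0.0]
force: [6.9, 1.2, -14.6]
finger_gap: 0.0292
gripper_force: 22.4
```

Emit:
apply_moves --pt "0 0 0 0 0 0.1" --pt "0 0 0 0 0 0.2" --pt "0 0 0 0 0 0.2"

```text
t: 9.28
tcp_pos: [0.4975, 0.3887, 0.1961]
eef_rot: [0.001, 0.205, 0.979, 0.0]
force: [6.6, 0.6, -13.5]
finger_gap: 0.0292
gripper_force: 22.5
```

```bash
python3 - <<'E'
from h import *
s,st=snap("wrist","w6");print(st["qpos"].round(3),st["force"],st["torque"],st["tcp_pos"])
t,_=snap("side","s6");t0,_=load("s2")
cr=lambda t:cv2.resize(t["pixels"][330:410,150:230],(400,400),interpolation=2)
a=cv2.resize(s["pixels"][140:290,240:440],(533,400))
cv2.imwrite("pics/c6.png",np.hstack([a[:,:390],cr(t)])[:,:,::-1])
E
```

```text
[ 0.662  0.395  1.654 -0.002  1.091 -0.495] [  6.62243636   0.57166679 -13.53384701] [ 0.05979772 -1.01473172  0.02920322] [0.49745321 0.38866974 0.19610916]
```

View pics/c6.png

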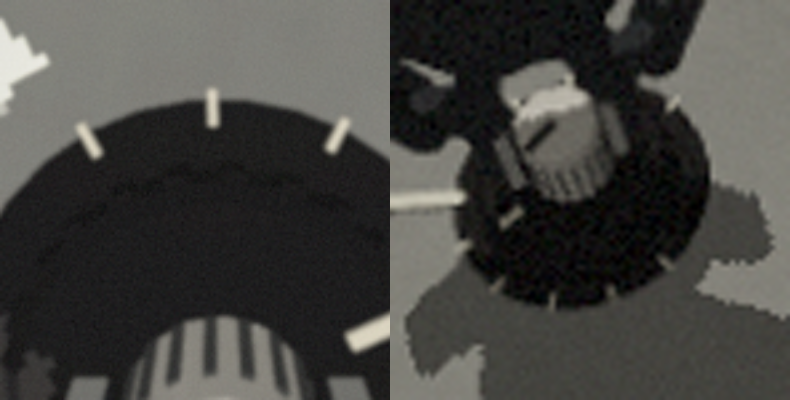

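Pads grip only the knob, well above the ring; the ring mark has not moved (still at about (174,373) in the side picture).

Emit:
apply_moves --pt "0 0 1.5 0 0 0.1" --pt "0 0 1.5 0 0 0.2" --pt "0 0 1.5 0 0 0.3" --pt "0 0 1.5 0 0 0.4" --pt "0 0 1.5 0 0 0.5" --pt "0 0 1.5 0 0 0.6" --pt "0 0 1.5 0 0 0.7" --pt "0 0 1.5 0 0 0.8" --pt "0 0 1.5 0 0 0.83" --pt "0 0 1.5 0 0 0.83" --pt "0 0 1.5 0 0 0.83"

```text
t: 10.3
tcp_pos: [0.4972, 0.3885, 0.196]
eef_rot: [0.001, 0.579, 0.815, 0.0]
force: [0.6, -4.2, 0.7]
finger_gap: 0.029
gripper_force: 23.7
```

Emit:
apply_moves --pt "0 0 0 0 0 0" --pt "0 0 0 0 0 0" --pt "0 0 0 0 0 0" --pt "0 0 -40 0 0 0" --pt "0 0 -80 0 0 0" --pt "0 0 -120 0 0 0" --pt "0 0 -150 0 0 0" --pt "0 0 -150 0 0 0" --pt "0 0 -150 0 0 0" --grip -0.2

```text
t: 11.05
tcp_pos: [0.4974, 0.3898, 0.3479]
eef_rot: [0.001, 0.58, 0.815, 0.003]
force: [0.4, 0.5, -0.6]
finger_gap: 0.0513
gripper_force: 0.0
```

```bash
python3 - <<'E'
from h import *
s,st=snap("wrist","w7");print(st["qpos"].round(3),st["tcp_pos"])
u,v=proj(s,[[.496,.389,.2]],st)[0];x,y=int(u)-75,int(v)-60;print(x,y)
cv2.imwrite("pics/c7.png",cv2.resize(s["pixels"][y:y+120,x:x+150,::-1],None,fx=5,fy=5,interpolation=2))
E
```

```text
[ 6.630e-01  2.770e-01  1.482e+00 -1.000e-03  1.377e+00  3.280e-01] [0.49736055 0.38978207 0.34789045]
244 159
```

View pics/c7.png

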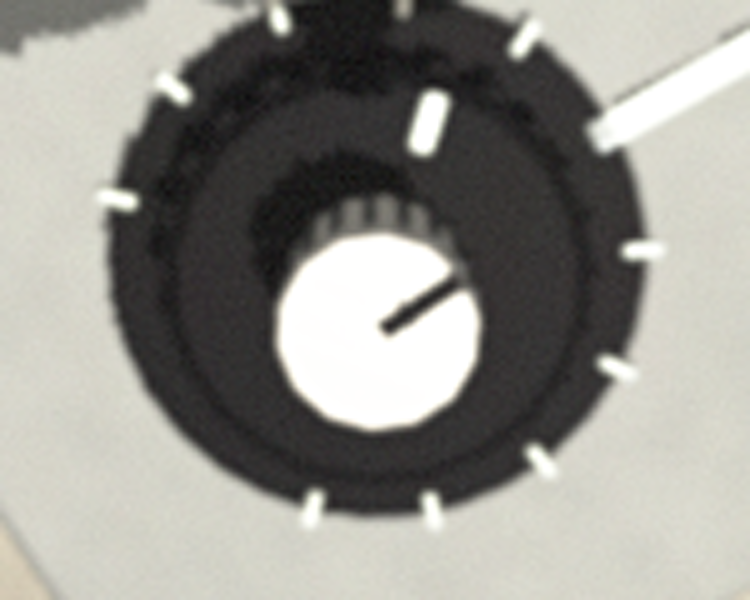

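Pointer line (31° in the picture) is parallel with the long tick (31°), and the ring mark is unchanged. Now the parts: survey from above with the wrist camera.

```bash
python3 - <<'E'
from h import *
from plant import ctrl
st=ctrl.sense();w=[([.55,-.02,.42],down(90))];check(w,st);rows(w)
E
```

```text
[ 0.34  0.15  1.57  0.    1.42 -0.61] 2.2e-26 wrist [0.52 0.18 0.73] tcp [0.52 0.18 0.38]
[-0.04  0.13  1.51  0.    1.5  -1.61] 7.7e-25 wrist [ 0.55 -0.02  0.76] tcp [ 0.55 -0.02  0.42]
[-404.0, -83.7, -74.5, 0.002, 0.001, -1.236]
```

Emit:
apply_moves --pt "-40 -8 -8 0 0 -0.12" --pt "-80 -17 -15 0 0 -0.24" --pt "-120 -25 -22 0 0 -0.36" --pt "-160 -33 -30 0 0 -0.48" --pt "-200 -42 -38 0 0 -0.6" --pt "-240 -50 -45 0 0 -0.72" --pt "-280 -58 -52 0 0 -0.84" --pt "-320 -66 -60 0 0 -0.96" --pt "-360 -75 -67 0 0 -1.1" --pt "-404 -84 -74 0 0 -1.236" --pt "-404 -84 -74 0 0 -1.236" --pt "-404 -84 -74 0 0 -1.236" --grip 0.2

```text
t: 12.1
tcp_pos: [0.5497, -0.0244, 0.4184]
eef_rot: [-0.0, 0.0, 1.0, -0.001]
force: [-0.5, -0.1, -0.9]
finger_gap: 0.0341
gripper_force: 0.0
```

```bash
python3 - <<'E'
from h import *
s,st=snap("wrist","w8");print(st["tcp_pos"],st["finger_gap"])
E
```

```text
[ 0.54970744 -0.02437537  0.41836736] 0.034138026475425194
```

View pics/w8.png

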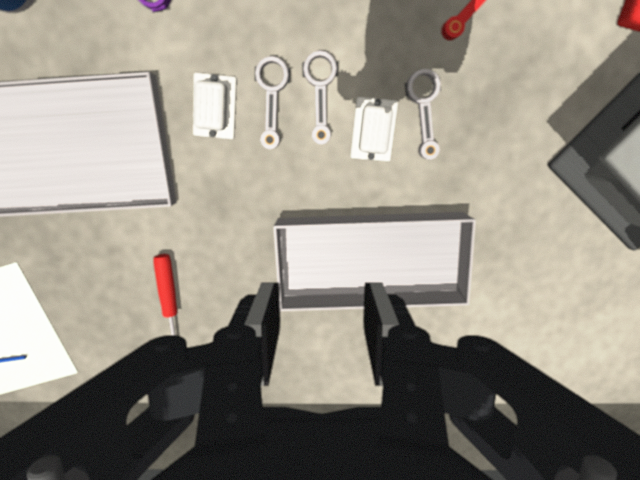

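Wrist view: rods big→small end (423,86)→(430,150), (320,68)→(321,134), (271,74)→(269,140); covers centred (374,129) and (214,106); deep tray (275,226)–(474,218)–(468,302)–(281,309); shallow tray right side (152,73)–(171,205).

```bash
cat >> h.py <<'E'
def ang(d): return np.degrees(np.arctan2(d[1],d[0])).round(1)
def rod(s,st,a,b):
    w=px2w(s,[a,b],.02,st);d=w[1]-w[0];L=np.linalg.norm(d);return (w[0]+d*(38/85)).round(4)[:2],ang(d),L.round(4)
E
python3 - <<'E'
from h import *
s,st=load("w8")
for n,a,b in [("A",(423,86),(430,150)),("B",(320,68),(321,134)),("C",(271,74),(269,140))]: print(n,*rod(s,st,a,b))
for n,p in [("cov1",[(366,98),(398,101),(388,160),(351,158)]),("cov2",[(195,73),(236,75),(233,138),(194,135)])]:
    w=px2w(s,p,.006,st);print(n,w.mean(0).round(4),ang((w[0]+w[1]-w[2]-w[3])),np.linalg.norm(w-np.roll(w,1,0),axis=1).round(3))
w=px2w(s,[(275,226),(474,218),(468,302),(281,309)],.05,st);print("deep",w.round(3).tolist(),w.mean(0),np.linalg.norm(w-np.roll(w,1,0),axis=1).round(3),ang(w[1]-w[0]))
w=px2w(s,[(152,73),(171,205),(0,213),(0,82)],.024,st);print("shal",w.round(3).tolist(),np.linalg.norm(w[0]-w[1]),ang(w[1]-w[0]),ang(w[1]-w[2]))
E
```

```text
A [0.4641 0.1181] 10.6 0.0851
B [ 0.4421 -0.0258] 0.8 0.0843
C [ 0.4497 -0.0939] -3.9 0.0852
cov1 [0.4833 0.0519 0.006 ] 169.8 [0.084 0.045 0.081 0.053]
cov2 [ 0.4509 -0.1731  0.006 ] 173.8 [0.082 0.056 0.084 0.055]
deep [[0.612, -0.089, 0.05], [0.6, 0.186, 0.05], [0.728, 0.191, 0.05], [0.739, -0.085, 0.05]] [0.66967973 0.05103526 0.05      ] [0.127 0.276 0.127 0.276] 92.4
shal [[0.41, -0.248, 0.024], [0.587, -0.241, 0.024], [0.599, -0.494, 0.024], [0.42, -0.453, 0.024]] 0.17698343452969212 2.0 92.6
```

```bash
cat >> h.py <<'E'
class N: pass
def chain(name,start,pts):
    "start: (p,Q) nominal; pts list of (p,Q)"
    p0,Q0=start
    for p,Q in pts: print(name,np.r_[(Q0.T@(np.array(p)-p0)*1000).round(1),R.from_matrix(Q0.T@Q).as_rotvec().round(3)].tolist())
    return np.array(pts[-1][0]),pts[-1][1]
def job(pick,yp,zp,place,yl,zl,zt=.14):
    from plant import ctrl
    st=ctrl.sense();c=(st["tcp_pos"],Rq(st))
    A=lambda xy,z:np.array([xy[0],xy[1],z])
    c=chain("to",c,[(A(pick,max(st["tcp_pos"][2],zt)),down(yp)),(A(pick,zp+.05),down(yp)),(A(pick,zp),down(yp))])
    c=chain("lift",c,[(A(pick,zt),down(yp))])
    c=chain("carry",c,[(A(place,zt),down(yl)),(A(place,zl+.03),down(yl)),(A(place,zl),down(yl))])
    chain("up",c,[(A(place,zt),down(yl))])
E
python3 -c "
from h import *
job((.461,.1175),100.6,.004,(.501,-.309),92,.008)"
```

```text
to [89.0, 139.4, 0.0, -0.0, -0.001, -0.189]
to [88.8, 139.5, 364.0, -0.0, -0.001, -0.189]
to [88.7, 139.5, 414.0, -0.0, -0.001, -0.189]
lift [0.0, 0.0, -136.0, 0.0, 0.0, 0.0]
carry [39.1, -426.6, 0.0, 0.0, 0.0, 0.15]
carry [39.1, -426.6, 102.0, 0.0, 0.0, 0.15]
carry [39.1, -426.6, 132.0, 0.0, 0.0, 0.15]
up [0.0, 0.0, -132.0, 0.0, 0.0, 0.0]
```

Emit:
apply_moves --pt "89 139 40 0 0 -0.189" --pt "89 139 120 0 0 -0.189" --pt "89 139 220 0 0 -0.189" --pt "89 139 320 0 0 -0.189" --pt "89 139 350 0 0 -0.189" --pt "89 139 364 0 0 -0.189" --pt "89 139 364 0 0 -0.189" --pt "89 139 364 0 0 -0.189" --pt "89 139 364 0 0 -0.189" --pt "89 139 364 0 0 -0.189" --pt "89 139 364 0 0 -0.189" --pt "89 139 364 0 0 -0.189"

```text
t: 13.15
tcp_pos: [0.4578, 0.1191, 0.0527]
eef_rot: [-0.003, -0.094, 0.996, -0.001]
force: [0.9, 0.0, -0.0]
finger_gap: 0.0341
gripper_force: 0.0
```

```bash
python3 - <<'E'
from h import *
s,st=snap("wrist","w9");print(st["tcp_pos"],st["finger_gap"])
c=np.array([.464,.1181]);a=np.radians(10.6);d=np.array([np.cos(a),np.sin(a)])
p=proj(s,[[*(c-d*.038),.02],[*(c+d*.047),.02],[*c,.016]],st);print(p)
# dark/white profile: edges of beam along line perpendicular, at rod x=-10
g=cv2.cvtColor(s["pixels"],cv2.COLOR_RGB2GRAY)
v=int(p[0,1]);print(v,g[min(v,479),::12].tolist())
E
```

```text
[0.45783305 0.11906009 0.05270697] 0.034059874607292845
[[315.88644221 210.76700252]
 [315.95542862 367.35895319]
 [316.03300318 282.36725094]]
210 [223, 224, 114, 240, 80, 122, 230, 227, 226, 227, 223, 222, 254, 254, 254, 249, 161, 114, 204, 201, 199, 205, 109, 140, 93, 108, 112, 110, 108, 67, 136, 113, 109, 107, 111, 105, 111, 113, 108, 108, 110, 112, 108, 200, 201, 201, 196, 193, 188, 191, 199, 200, 202, 208]
```

Emit:
apply_moves --pt "0 0 20 0 0 0" --pt "0 0 38 0 0 0" --pt "0 0 48 0 0 0" --pt "0 0 49 0 0 0" --pt "0 0 49 0 0 0"

```text
t: 13.62
tcp_pos: [0.4623, 0.1187, 0.0074]
eef_rot: [0.001, -0.094, 0.996, -0.0]
force: [0.0, 0.2, -0.4]
finger_gap: 0.0343
gripper_force: 0.0
```

Emit:
apply_moves --pt "0 0 0 0 0 0" --pt "0 0 0 0 0 0" --pt "0 0 0 0 0 0" --pt "0 0 0 0 0 0" --pt "0 0 -20 0 0 0" --pt "0 0 -60 0 0 0" --pt "0 0 -100 0 0 0" --pt "0 0 -136 0 0 0" --pt "0 0 -136 0 0 0" --grip 1 --grip_force 70

```text
t: 14.37
tcp_pos: [0.4651, 0.1196, 0.1493]
eef_rot: [0.006, -0.094, 0.996, 0.001]
force: [2.5, 0.0, -2.2]
finger_gap: 0.0114
gripper_force: 70.0
```

Emit:
apply_moves --pt "4 -42 0 0 0 0.015" --pt "8 -84 0 0 0 0.03" --pt "12 -126 0 0 0 0.045" --pt "16 -168 0 0 0 0.06" --pt "20 -210 0 0 0 0.075" --pt "24 -252 0 0 0 0.09" --pt "28 -294 0 0 0 0.105" --pt "32 -336 0 0 0 0.12" --pt "36 -378 0 0 0 0.135" --pt "39 -420 0 0 0 0.15" --pt "39 -427 0 0 0 0.15" --pt "39 -427 0 0 0 0.15"

```text
t: 15.37
tcp_pos: [0.5027, -0.3114, 0.1422]
eef_rot: [0.001, -0.017, 1.0, -0.001]
force: [-0.6, -0.4, -3.3]
finger_gap: 0.0117
gripper_force: 70.2
```

```bash
python3 - <<'E'
from h import *
s,st=snap("wrist","w10");print(st["tcp_pos"],st["finger_gap"],st["force"],st["qpos"].round(2))
rows([([.501,-.309,.038],down(92)),([.501,-.309,.009],down(92))])
E
```

```text
[ 0.50270117 -0.31141277  0.14216233] 0.011667544901678196 [-0.59054611 -0.39945698 -3.25615121] [-0.56  0.4   1.79  0.    0.95 -2.16]
[1.2, 0.1, 103.9, 0.0, 0.001, 0.001]
[1.3, 0.1, 132.9, 0.0, 0.001, 0.001]
```

Emit:
apply_moves --pt "0 0 40 0 0 0" --pt "0 0 80 0 0 0" --pt "0 0 104 0 0 0" --pt "0 0 120 0 0 0" --pt "0 0 130 0 0 0" --pt "0 0 133 0 0 0" --pt "0 0 133 0 0 0"

```text
t: 16.0
tcp_pos: [0.5023, -0.3062, 0.0102]
eef_rot: [-0.0, -0.019, 1.0, 0.001]
force: [-0.3, -0.3, -3.0]
finger_gap: 0.0112
gripper_force: 73.6
```

Emit:
apply_moves --pt "0 0 0 0 0 0" --pt "0 0 0 0 0 0" --pt "0 0 0 0 0 0" --pt "0 0 -30 0 0 0" --pt "0 0 -70 0 0 0" --pt "0 0 -110 0 0 0" --pt "0 0 -130 0 0 0" --pt "0 0 -130 0 0 0" --grip 0.2

```text
t: 16.67
tcp_pos: [0.5057, -0.3097, 0.1451]
eef_rot: [0.005, -0.019, 1.0, -0.003]
force: [0.9, -0.2, 0.2]
finger_gap: 0.0341
gripper_force: 0.0
```

```bash
python3 - <<'E'
from h import *
from plant import ctrl
print(ctrl.sense()["tcp_pos"])
job((.447,-.0937),86.1,.006,(.504,-.384),92,.009)
E
```

```text
[ 0.50571423 -0.30972475  0.14513983]
to [50.4, 218.1, -1.6, -0.005, 0.009, 0.106]
to [51.2, 218.6, 87.5, -0.005, 0.009, 0.106]
to [51.7, 218.8, 137.5, -0.005, 0.009, 0.106]
lift [0.0, 0.0, -134.0, 0.0, 0.0, 0.0]
carry [-76.6, -285.8, 0.0, 0.0, 0.0, -0.103]
carry [-76.6, -285.8, 101.0, 0.0, 0.0, -0.103]
carry [-76.6, -285.8, 131.0, 0.0, 0.0, -0.103]
up [0.0, 0.0, -131.0, 0.0, 0.0, 0.0]
```

Emit:
apply_moves --pt "9 40 0 0 0 0.03" --pt "18 80 0 0 0 0.06" --pt "27 120 0 0 0 0.09" --pt "36 160 10 0 0 0.103" --pt "44 200 30 0 0 0.103" --pt "48 219 60 0 0 0.103" --pt "48 219 84 0 0 0.103" --pt "48 219 84 0 0 0.103" --pt "48 219 84 0 0 0.103" --pt "48 219 84 0 0 0.103"

```text
t: 17.5
tcp_pos: [0.4474, -0.0916, 0.0561]
eef_rot: [0.001, 0.033, 0.999, -0.0]
force: [0.5, -0.1, -0.9]
finger_gap: 0.0344
gripper_force: 0.0
```

```bash
python3 - <<'E'
from h import *
s,st=snap("wrist","w11");print(st["tcp_pos"])
rows([([.447,-.0937,.006],down(86.1))])
E
```

```text
[ 0.44738359 -0.09161826  0.05605957]
[0.8, -1.9, 50.4, -0.0, 0.003, 0.002]
```

Emit:
apply_moves --pt "0 -1.5 20 0 0 0" --pt "0 -1.5 38 0 0 0" --pt "0 -1.5 48 0 0 0" --pt "0 -1.5 50 0 0 0" --pt "0 -1.5 50 0 0 0"

```text
t: 17.97
tcp_pos: [0.4466, -0.093, 0.0055]
eef_rot: [0.001, 0.033, 0.999, 0.0]
force: [-0.6, 0.4, -0.2]
finger_gap: 0.034
gripper_force: 0.0
```

Emit:
apply_moves --pt "0 0 0 0 0 0" --pt "0 0 0 0 0 0" --pt "0 0 0 0 0 0" --pt "0 0 0 0 0 0" --pt "0 0 -20 0 0 0" --pt "0 0 -60 0 0 0" --pt "0 0 -100 0 0 0" --pt "0 0 -134 0 0 0" --pt "0 0 -134 0 0 0" --pt "0 0 -134 0 0 0" --grip 1 --grip_force 70

```text
t: 18.8
tcp_pos: [0.4478, -0.0928, 0.1417]
eef_rot: [0.003, 0.032, 0.999, -0.0]
force: [-0.1, 0.0, -3.3]
finger_gap: 0.0117
gripper_force: 69.3
```

Emit:
apply_moves --pt "-10 -40 0 0 0 -0.015" --pt "-21 -80 0 0 0 -0.03" --pt "-32 -120 0 0 0 -0.045" --pt "-43 -160 0 0 0 -0.06" --pt "-54 -200 0 0 0 -0.075" --pt "-65 -240 0 0 0 -0.09" --pt "-76 -280 0 0 0 -0.103" --pt "-77 -286 0 0 0 -0.103" --pt "-77 -286 0 0 0 -0.103" --pt "-77 -286 0 0 0 -0.103"

```text
t: 19.63
tcp_pos: [0.5032, -0.3821, 0.1373]
eef_rot: [-0.001, -0.018, 1.0, 0.001]
force: [0.6, 0.2, -2.6]
finger_gap: 0.0117
gripper_force: 69.5
```

```bash
python3 - <<'E'
from h import *
s,st=snap("wrist","w12");print(st["tcp_pos"],st["finger_gap"],st["force"])
rows([([.504,-.384,.038],down(92)),([.504,-.384,.009],down(92))])
E
```

```text
[ 0.50320594 -0.38207377  0.13726202] 0.011679352609565463 [ 0.609462    0.15250846 -2.62933538]
[-0.7, -2.9, 99.7, 0.002, -0.001, 0.003]
[-0.7, -3.0, 128.7, 0.002, -0.001, 0.003]
```

Emit:
apply_moves --pt "0 -3 40 0 0 0" --pt "0 -3 80 0 0 0" --pt "0 -3 100 0 0 0" --pt "0 -3 118 0 0 0" --pt "0 -3 127 0 0 0" --pt "0 -3 130 0 0 0" --pt "0 -3 130 0 0 0"

```text
t: 20.27
tcp_pos: [0.5043, -0.3839, 0.0099]
eef_rot: [-0.0, -0.02, 1.0, 0.001]
force: [0.3, -0.2, -2.0]
finger_gap: 0.0115
gripper_force: 69.5
```

Emit:
apply_moves --pt "0 0 0 0 0 0" --pt "0 0 0 0 0 0" --pt "0 0 0 0 0 0" --pt "0 0 -30 0 0 0" --pt "0 0 -70 0 0 0" --pt "0 0 -110 0 0 0" --pt "0 0 -130 0 0 0" --pt "0 0 -130 0 0 0" --pt "0 0 -130 0 0 0" --pt "0 0 -130 0 0 0" --grip 0.2

```text
t: 21.1
tcp_pos: [0.5043, -0.3855, 0.1388]
eef_rot: [0.0, -0.019, 1.0, 0.0]
force: [-0.2, 0.7, -0.1]
finger_gap: 0.0341
gripper_force: 0.0
```

```bash
python3 - <<'E'
from h import *
from plant import ctrl
print(ctrl.sense()["tcp_pos"])
job((.439,-.0258),90.8,.006,(.507,-.457),92,.009)
E
```

```text
[ 0.5042617  -0.38554103  0.13880142]
to [51.5, 362.0, -1.1, 0.0, 0.001, 0.024]
to [51.6, 361.9, 82.9, 0.0, 0.001, 0.024]
to [51.6, 361.9, 132.9, 0.0, 0.001, 0.024]
lift [0.0, 0.0, -134.0, 0.0, 0.0, 0.0]
carry [-62.0, -432.1, 0.0, 0.0, 0.0, -0.021]
carry [-62.0, -432.1, 101.0, 0.0, 0.0, -0.021]
carry [-62.0, -432.1, 131.0, 0.0, 0.0, -0.021]
up [0.0, 0.0, -131.0, 0.0, 0.0, 0.0]
```

Emit:
apply_moves --pt "6 41 0 0 0 0" --pt "12 82 0 0 0 0" --pt "18 123 0 0 0 0" --pt "24 164 0 0 0 0.01" --pt "30 205 0 0 0 0.02" --pt "36 246 0 0 0 0.024" --pt "42 287 0 0 0 0.024" --pt "48 328 20 0 0 0.024" --pt "52 362 50 0 0 0.024" --pt "52 362 82 0 0 0.024" --pt "52 362 82 0 0 0.024" --pt "52 362 82 0 0 0.024"

```text
t: 22.1
tcp_pos: [0.4365, -0.0258, 0.0554]
eef_rot: [-0.003, -0.008, 1.0, 0.0]
force: [0.0, -0.6, 0.3]
finger_gap: 0.034
gripper_force: 0.0
```

Emit:
apply_moves --pt "0 0 20 0 0 0" --pt "0 0 38 0 0 0" --pt "0 0 48 0 0 0" --pt "0 0 51 0 0 0" --pt "0 0 51 0 0 0"

```text
t: 22.52
tcp_pos: [0.4394, -0.0269, 0.0066]
eef_rot: [0.001, -0.006, 1.0, -0.0]
force: [0.2, 0.3, 0.3]
finger_gap: 0.0346
gripper_force: 0.0
```

Emit:
apply_moves --pt "0 0 0 0 0 0" --pt "0 0 0 0 0 0" --pt "0 0 0 0 0 0" --pt "0 0 0 0 0 0" --pt "0 0 -20 0 0 0" --pt "0 0 -60 0 0 0" --pt "0 0 -100 0 0 0" --pt "0 0 -134 0 0 0" --pt "0 0 -134 0 0 0" --pt "0 0 -134 0 0 0" --grip 1 --grip_force 70

```text
t: 23.35
tcp_pos: [0.4405, -0.0263, 0.1427]
eef_rot: [0.004, -0.007, 1.0, -0.0]
force: [-0.8, -0.1, -3.1]
finger_gap: 0.0113
gripper_force: 69.5
```

Emit:
apply_moves --pt "-6 -41 0 0 0 0" --pt "-12 -82 0 0 0 0" --pt "-18 -123 0 0 0 0" --pt "-24 -164 0 0 0 0" --pt "-30 -205 0 0 0 -0.01" --pt "-36 -246 0 0 0 -0.02" --pt "-42 -287 0 0 0 -0.02" --pt "-48 -328 0 0 0 -0.02" --pt "-54 -370 0 0 0 -0.02" --pt "-60 -410 0 0 0 -0.02" --pt "-62 -432 0 0 0 -0.02" --pt "-62 -432 0 0 0 -0.02"

```text
t: 24.35
tcp_pos: [0.5063, -0.4615, 0.138]
eef_rot: [0.0, -0.016, 1.0, -0.0]
force: [-1.5, 0.8, -2.0]
finger_gap: 0.0117
gripper_force: 69.6
```

Emit:
apply_moves --pt "0 0 0 0 0 0" --pt "0 0 40 0 0 0" --pt "0 0 80 0 0 0" --pt "0 0 100 0 0 0" --pt "0 0 118 0 0 0" --pt "0 0 127 0 0 0" --pt "0 0 130 0 0 0" --pt "0 0 130 0 0 0"

```text
t: 25.02
tcp_pos: [0.5061, -0.4549, 0.0107]
eef_rot: [-0.001, -0.017, 1.0, 0.001]
force: [0.4, -0.2, -2.0]
finger_gap: 0.0116
gripper_force: 69.7
```

Emit:
apply_moves --pt "0 0 0 0 0 0" --pt "0 0 0 0 0 0" --pt "0 0 0 0 0 0" --pt "0 0 -40 0 0 0" --pt "0 0 -80 0 0 0" --pt "0 0 -120 0 0 0" --pt "-10 40 -160 0 0 0" --pt "-30 80 -200 0 0 0" --pt "-60 120 -240 0 0 0" --pt "-85 155 -280 0 0 0" --pt "-85 190 -320 0 0 0" --pt "-85 230 -360 0 0 0" --grip 0.2

```text
t: 26.02
tcp_pos: [0.5729, -0.2881, 0.3034]
eef_rot: [0.001, -0.017, 1.0, -0.0]
force: [1.1, -0.1, 0.1]
finger_gap: 0.0338
gripper_force: 0.0
```

Emit:
apply_moves --pt "0 40 -30 0 0 0" --pt "0 60 -30 0 0 0" --pt "0 60 -30 0 0 0" --pt "0 60 -30 0 0 0" --pt "0 60 -30 0 0 0" --grip -0.5

```text
t: 26.43
tcp_pos: [0.5698, -0.2299, 0.3316]
eef_rot: [0.001, -0.017, 1.0, -0.0]
force: [-1.0, -0.2, -0.4]
finger_gap: 0.0641
gripper_force: 0.0
```

```bash
python3 - <<'E'
from h import *
s,st=snap("wrist","w13");print(st["tcp_pos"],st["finger_gap"])
E
```

```text
[ 0.56978542 -0.22994517  0.33161125] 0.06410015311253249
```

View pics/w13.png

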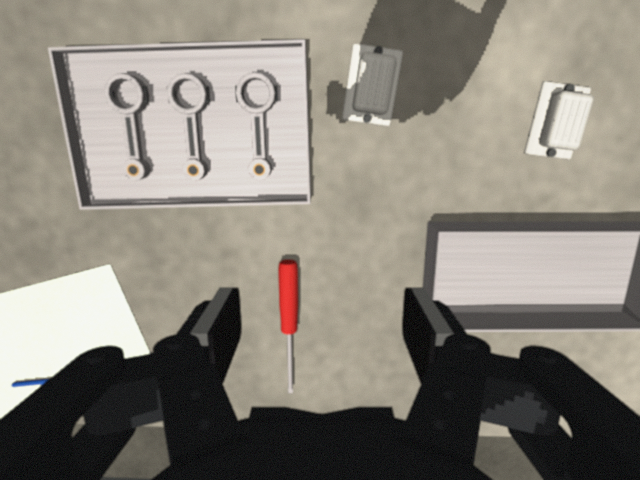

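All three rods lie flat in the shallow tray ((135,125), (190,125), (258,125)). Cover corners: (353,43),(402,49),(391,124),(345,121) and (544,81),(592,91),(577,157),(526,153); end bolts (378,49)/(367,118) and (569,88)/(551,152).

```bash
python3 - <<'E'
from h import *
s,st=load("w13")
for n,p,b in [("cov2",[(353,43),(402,49),(391,124),(345,121)],[(378,49),(367,118)]),("cov1",[(544,81),(592,91),(577,157),(526,153)],[(569,88),(551,152)])]:
    w=px2w(s,p,.006,st);print(n,w.mean(0).round(4),ang((w[2]+w[3]-w[0]-w[1])),ang(w[2]-w[1]),ang(w[3]-w[0]),np.linalg.norm(w-np.roll(w,1,0),axis=1).round(3))
    w=px2w(s,b,.01,st);print(w.mean(0).round(4),ang(w[1]-w[0]))
s,st=load("w8");
for b in [[(377,102),(371,156)],[(213,77),(213,133)]]: w=px2w(s,b,.01,st);print(w.mean(0).round(4),ang(w[1]-w[0]))
E
```

```text
cov2 [ 0.4515 -0.1745  0.006 ] -3.6 -4.0 -3.2 [0.085 0.056 0.082 0.055]
[ 0.4509 -0.1754  0.01  ] -5.7
cov1 [0.4833 0.0502 0.006 ] -2.8 -1.1 -4.4 [0.082 0.059 0.076 0.063]
[0.4828 0.0478 0.01  ] -5.3
[0.4828 0.0489 0.01  ] -4.5
[ 0.4507 -0.174   0.01  ] -4.4
```

```bash
python3 - <<'E'
from h import *
job((.4512,-.1745),85.5,.010,(.672,-.011),92.4,.015)
E
```

```text
to [116.5, 59.8, -0.1, -0.0, 0.001, 0.112]
to [116.6, 59.9, 271.2, -0.0, 0.001, 0.112]
to [116.7, 59.9, 321.2, -0.0, 0.001, 0.112]
lift [0.0, 0.0, -130.0, 0.0, 0.0, 0.0]
carry [-207.3, 180.3, 0.0, 0.0, 0.0, -0.12]
carry [-207.3, 180.3, 95.0, 0.0, 0.0, -0.12]
carry [-207.3, 180.3, 125.0, 0.0, 0.0, -0.12]
up [0.0, 0.0, -125.0, 0.0, 0.0, 0.0]
```

Emit:
apply_moves --pt "38 20 10 0 0 0.05" --pt "76 40 40 0 0 0.112" --pt "117 60 80 0 0 0.112" --pt "117 60 120 0 0 0.112" --pt "117 60 160 0 0 0.112" --pt "117 60 200 0 0 0.112" --pt "117 60 240 0 0 0.112" --pt "117 60 265 0 0 0.112" --pt "117 60 271 0 0 0.112" --pt "117 60 271 0 0 0.112" --pt "117 60 271 0 0 0.112"

```text
t: 27.4
tcp_pos: [0.4518, -0.1745, 0.0614]
eef_rot: [0.001, 0.039, 0.999, 0.0]
force: [0.1, -0.3, 0.0]
finger_gap: 0.0641
gripper_force: 0.0
```

```bash
python3 - <<'E'
from h import *
from plant import ctrl
print(ctrl.sense()["tcp_pos"]);rows([([.4512,-.1745,.010],down(85.5))])
E
```

```text
[ 0.45177104 -0.17449702  0.06142769]
[0.6, -0.1, 51.4, 0.0, 0.001, -0.0]
```

Emit:
apply_moves --pt "0 0 20 0 0 0" --pt "0 0 38 0 0 0" --pt "0 0 48 0 0 0" --pt "0 0 51 0 0 0" --pt "0 0 51 0 0 0"

```text
t: 27.82
tcp_pos: [0.4521, -0.1742, 0.0107]
eef_rot: [0.001, 0.039, 0.999, -0.0]
force: [-0.2, -0.5, 0.6]
finger_gap: 0.0641
gripper_force: 0.0
```

Emit:
apply_moves --pt "0 0 0 0 0 0" --pt "0 0 0 0 0 0" --pt "0 0 0 0 0 0" --pt "0 0 0 0 0 0" --pt "0 0 -20 0 0 0" --pt "0 0 -60 0 0 0" --pt "0 0 -100 0 0 0" --pt "0 0 -130 0 0 0" --pt "0 0 -130 0 0 0" --pt "0 0 -130 0 0 0" --grip 1 --grip_force 60

```text
t: 28.65
tcp_pos: [0.4525, -0.1743, 0.142]
eef_rot: [0.003, 0.039, 0.999, -0.001]
force: [-0.8, 0.9, -2.5]
finger_gap: 0.0389
gripper_force: 62.0
```

Emit:
apply_moves --pt "-30 26 0 0 0 -0.02" --pt "-60 52 0 0 0 -0.04" --pt "-90 78 0 0 0 -0.06" --pt "-120 104 0 0 0 -0.08" --pt "-150 130 0 0 0 -0.1" --pt "-180 156 0 0 0 -0.12" --pt "-207 180 0 0 0 -0.12" --pt "-207 180 0 0 0 -0.12" --pt "-207 180 0 0 0 -0.12" --pt "-207 180 0 0 0 -0.12"

```text
t: 29.48
tcp_pos: [0.67, -0.0104, 0.1379]
eef_rot: [-0.001, -0.021, 1.0, -0.0]
force: [-1.3, 0.2, -1.6]
finger_gap: 0.0387
gripper_force: 61.8
```

```bash
python3 - <<'E'
from h import *
from plant import ctrl
print(ctrl.sense()["tcp_pos"]);rows([([.672,-.011,.015],down(92.4))])
E
```

```text
[ 0.66999375 -0.01038673  0.13791608]
[-2.3, -0.7, 122.9, -0.0, -0.002, 0.001]
```

Emit:
apply_moves --pt "0 0 40 0 0 0" --pt "0 0 80 0 0 0" --pt "0 0 100 0 0 0" --pt "0 0 115 0 0 0" --pt "0 0 121 0 0 0" --pt "0 0 124 0 0 0" --pt "0 0 124 0 0 0"

```text
t: 30.07
tcp_pos: [0.6721, -0.0109, 0.0166]
eef_rot: [0.001, -0.021, 1.0, -0.0]
force: [-0.4, 0.1, -1.5]
finger_gap: 0.039
gripper_force: 61.7
```

Emit:
apply_moves --pt "0 0 0 0 0 0" --pt "0 0 0 0 0 0" --pt "0 0 0 0 0 0" --pt "0 0 0 0 0 0" --pt "0 0 -30 0 0 0" --pt "0 0 -70 0 0 0" --pt "0 0 -110 0 0 0" --pt "0 0 -126 0 0 0" --pt "0 0 -126 0 0 0" --pt "0 0 -126 0 0 0" --grip -0.5

```text
t: 30.9
tcp_pos: [0.6724, -0.0104, 0.1438]
eef_rot: [0.002, -0.021, 1.0, -0.0]
force: [0.2, 0.2, 0.2]
finger_gap: 0.0638
gripper_force: 0.0
```

```bash
python3 - <<'E'
from h import *
from plant import ctrl
print(ctrl.sense()["tcp_pos"]);job((.4831,.0495),85.5,.010,(.667,.113),92.4,.015)
E
```

```text
[ 0.67241769 -0.01041933  0.14375956]
to [186.6, 67.9, -0.9, -0.0, 0.005, 0.121]
to [187.0, 67.9, 82.9, -0.0, 0.005, 0.121]
to [187.2, 67.9, 132.9, -0.0, 0.005, 0.121]
lift [0.0, 0.0, -130.0, 0.0, 0.0, 0.0]
carry [-178.4, 77.7, 0.0, 0.0, 0.0, -0.12]
carry [-178.4, 77.7, 95.0, 0.0, 0.0, -0.12]
carry [-178.4, 77.7, 125.0, 0.0, 0.0, -0.12]
up [0.0, 0.0, -125.0, 0.0, 0.0, 0.0]
```

Emit:
apply_moves --pt "37 14 0 0 0 0.03" --pt "75 27 0 0 0 0.06" --pt "112 41 0 0 0 0.1" --pt "150 54 0 0 0 0.12" --pt "187 68 20 0 0 0.12" --pt "187 68 60 0 0 0.12" --pt "187 68 80 0 0 0.12" --pt "187 68 80 0 0 0.12" --pt "187 68 80 0 0 0.12"

```text
t: 31.65
tcp_pos: [0.4806, 0.0495, 0.0605]
eef_rot: [-0.001, 0.039, 0.999, -0.0]
force: [-0.2, -0.0, 0.7]
finger_gap: 0.0636
gripper_force: 0.0
```

```bash
python3 - <<'E'
from h import *
s,st=snap("wrist","w14");print(st["tcp_pos"]);rows([([.4831,.0495,.010],down(85.5))])
# dome check: bright extents in the row of the dome against prediction
g=cv2.cvtColor(s["pixels"],cv2.COLOR_RGB2GRAY);a=np.radians(-4.5);d=np.array([np.cos(a),np.sin(a)]);n=np.array([-d[1],d[0]]);c=np.array([.4831,.0495])
for e in(-.03,):
    p=proj(s,[[*(c+e*d+k*n),z] for k,z in((-.029,.006),(-.02,.032),(.02,.032),(.029,.006))],st);print(p.round(0).tolist());v=int(p[1,1]);print(v,g[v,180:460:8].tolist())
E
```

```text
[0.48057706 0.04951489 0.06048235]
[-1.1, 0.0, 51.6, -0.0, 0.0, 0.001]
[[266.0, 211.0], [278.0, 223.0], [364.0, 223.0], [376.0, 211.0]]
222 [214, 216, 217, 219, 217, 215, 219, 160, 124, 114, 168, 151, 162, 131, 144, 146, 140, 139, 140, 140, 144, 140, 120, 158, 131, 110, 109, 109, 103, 109, 106, 108, 201, 193, 118]
```

Emit:
apply_moves --pt "0 0 20 0 0 0" --pt "0 0 38 0 0 0" --pt "0 0 48 0 0 0" --pt "0 0 51 0 0 0" --pt "0 0 51 0 0 0"

```text
t: 32.12
tcp_pos: [0.4823, 0.0495, 0.0108]
eef_rot: [0.001, 0.039, 0.999, -0.0]
force: [-0.4, 0.7, 0.9]
finger_gap: 0.0639
gripper_force: 0.0
```

Emit:
apply_moves --pt "0 0 0 0 0 0" --pt "0 0 0 0 0 0" --pt "0 0 0 0 0 0" --pt "0 0 0 0 0 0" --pt "0 0 -20 0 0 0" --pt "0 0 -60 0 0 0" --pt "0 0 -100 0 0 0" --pt "0 0 -130 0 0 0" --pt "0 0 -130 0 0 0" --pt "0 0 -130 0 0 0" --grip 1 --grip_force 60

```text
t: 32.95
tcp_pos: [0.4834, 0.0498, 0.1431]
eef_rot: [0.003, 0.039, 0.999, 0.0]
force: [0.2, 0.4, -2.4]
finger_gap: 0.0387
gripper_force: 61.2
```

Emit:
apply_moves --pt "-36 16 0 0 0 -0.03" --pt "-72 31 0 0 0 -0.06" --pt "-108 47 0 0 0 -0.09" --pt "-144 62 0 0 0 -0.12" --pt "-178 78 0 0 0 -0.12" --pt "-178 78 0 0 0 -0.12" --pt "-178 78 0 0 0 -0.12" --pt "-178 78 0 0 0 -0.12"

```text
t: 33.62
tcp_pos: [0.6637, 0.1132, 0.1388]
eef_rot: [-0.001, -0.021, 1.0, -0.0]
force: [-0.6, 0.3, -1.5]
finger_gap: 0.0387
gripper_force: 61.0
```

```bash
python3 - <<'E'
from h import *
from plant import ctrl
print(ctrl.sense()["tcp_pos"]);rows([([.667,.113,.015],down(92.4))])
E
```

```text
[0.66373608 0.11323798 0.13882618]
[-3.6, -0.3, 123.8, -0.001, -0.003, 0.0]
```

Emit:
apply_moves --pt "-2 0 40 0 0 0" --pt "-2 0 80 0 0 0" --pt "-2 0 100 0 0 0" --pt "-2 0 115 0 0 0" --pt "-2 0 121 0 0 0" --pt "-2 0 124 0 0 0" --pt "-2 0 124 0 0 0"

```text
t: 34.2
tcp_pos: [0.6678, 0.1135, 0.0176]
eef_rot: [0.001, -0.021, 1.0, -0.0]
force: [0.0, 0.5, -1.4]
finger_gap: 0.0387
gripper_force: 61.0
```

Emit:
apply_moves --pt "0 0 0 0 0 0" --pt "0 0 0 0 0 0" --pt "0 0 0 0 0 0" --pt "0 0 0 0 0 0" --pt "0 0 -30 0 0 0" --pt "0 0 -70 0 0 0" --pt "0 0 -110 0 0 0" --pt "0 -40 -150 0 0 0" --pt "0 -80 -190 0 0 0" --pt "0 -120 -230 0 0 0" --pt "0 -160 -270 0 0 0" --pt "0 -200 -310 0 0 0" --grip -0.5

```text
t: 35.2
tcp_pos: [0.6732, -0.0348, 0.2767]
eef_rot: [0.001, -0.021, 1.0, -0.0]
force: [0.6, -0.1, 1.0]
finger_gap: 0.0644
gripper_force: 0.0
```

Emit:
apply_moves --pt "0 -25 -30 0 0 0" --pt "0 -50 -60 0 0 0" --pt "0 -70 -90 0 0 0" --pt "0 -70 -110 0 0 0" --pt "0 -70 -110 0 0 0" --pt "0 -70 -110 0 0 0"

```text
t: 35.7
tcp_pos: [0.6766, -0.1039, 0.3862]
eef_rot: [0.002, -0.021, 1.0, -0.0]
force: [0.1, -0.5, -0.8]
finger_gap: 0.0641
gripper_force: 0.0
```

```bash
python3 - <<'E'
from h import *
s,st=snap("wrist","w15");print(st["tcp_pos"],st["t"])
E
```

```text
[ 0.67658529 -0.10388562  0.38617553] 35.7
```

View pics/w15.png

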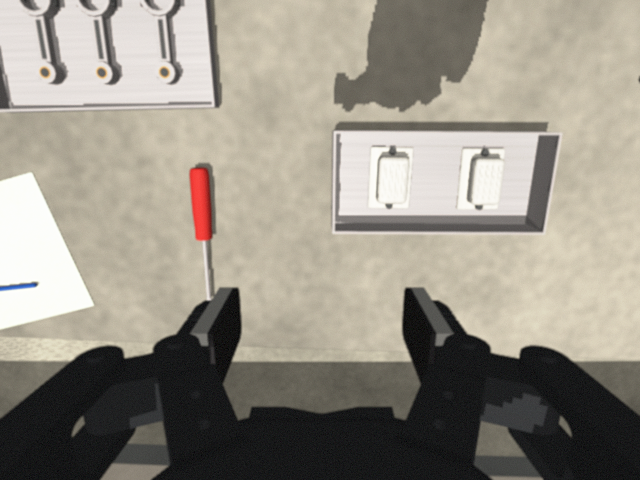

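The three rods are flat in the shallow tray (small ends at (47,72), (104,72), (165,72)). Both covers are on the deep tray's floor ((391,178) and (483,178)). The gripper is clear of everything, so I'm handing in.

```bash
python3 -c "
from plant import workorder
print(workorder.job_done())"
```

```text
the job is handed in; nothing more can be done
None
```

I handed the job in after about 36 s of robot time: the lamp is on, the inner knob points at the long tick with the ring left alone, all three rods lie flat in the wide shallow tray, and both covers present are in the narrow deep tray; the hand-in returned no verdict.

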